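# Set up wobble figures under the drill guide

### The arm

A 6-joint arm with a two-finger parallel gripper is mounted at the origin on a cart in front of the work surface, level with it; the furniture and walls round the work are solid. World frame = base frame: x ahead of the robot, y to its left, z up, the work surface at z = 0. Lengths are in m, angles in degrees, forces in N, time in s.
With the tool pointing down it reaches from about 0.375 to 0.9 m from the base axis. Payload 3.1 kg.
Tool frame: the origin (TCP) lies at the very end of the fingers, on their centre line; the grasp point (between the pads) lies 19 mm behind it (bot.hold_point_z is the z of the grasp point in the tool frame, in m); z points along the fingers, y is the line along which they close (so a half turn about z gives the same grasp; the last joint's range is limited). The gripper opens to 87 mm and grips with 3 to 60 N. Pads are 19 mm wide; open, the fingers measure 117 mm over their backs; the gripper's body (75 mm by 190 mm) begins 51 mm behind the grasp point.
Start: joints at [-80.185, 30.224, 82.088, -0, 67.689, -10.227], TCP at [0.214, -0.587, 0.223] pointing down, gripper open.
Joint ranges: [-176.69, 176.69], [-43.24, 126.21], [12.49, 139.97], [-82, 262], [0, 151.66], [-163.58, 163.58]. Speed limits (degrees/s): [159.86, 159.86, 180, 180, 180, 180].

### API

Orientations are given as a 3x3 rotation matrix whose columns are the frame's x, y, z axes.
In Python, from rig import bot, capture, camera_model gives the robot as it stands.
- The arm moves only by the tool apply_moves, never from a script. Its argument "plan" is text: rows parted by semicolons, each of 6 numbers parted by spaces: the shift along the tool's x, y, z in units of 0.05 m (1.0 is 0.05 m), then the turn, a rotation vector about the tool's x, y, z in units of 360 degrees (1.0 is 360 degrees). In form: dx dy dz ax ay az; .... A call has 1 to 10 rows; each row shifts and turns the commanded pose from where the row before left it, along the tool's axes as they then stand; what a row does not reach is not made up. A row lasts 1/12 s, in which the tool goes at most 41.7 mm and 7.16 degrees, less where a joint would pass 70% of its speed; a pose out of reach is approached as far as the arm can. A call with a number of a shift or a turn outside -1 to 1 is refused whole. A call with a gripper value outside its range is refused whole. "gripper" is the gripper command: -1 is shut, 1 is fully open, values between are in proportion, set as the call begins (left out, the last holds). The fingers move at their own pace and stop on an object; the grip force is fixed at half the most. Time passes only in rows, so rows that do not move let the fingers close. It gives the time, the measured TCP pose, the force, the opening and the grip force at its end, in the units of the state.
- bot.read_state(): the state, without advancing time (a new reading comes with each control period).
- capture(name): name is "scene" or "top"; returns the picture (400x640x3 uint8, red, green, blue); there is no depth.
- camera_model(name): a dict with "vertical_fov" (degrees; the focal length in pixels is half the picture's height over the tangent of half this angle, whatever the lens; pixels are square), "cx", "cy" (the principal point, pixels), "dist" ([k1, k2, p1, p2, k3] as OpenCV has them; the pictures are not rectified), "position" and "rotation" of the camera in the world. Camera axes: x right, y down, z forward; pixel columns grow to the right and rows downward; lengths in m; the calibration is good to about 2 mm. A picture is of the moment at which its call begins. camera_model takes no time and is no camera call.
- bot.hand_in(): hands the job in; it is judged then, once.
The state is a dict: "time_s": time; "joint_positions": joint angles; "qvel": joint speeds; "tau": joint torques, N m; "position": TCP position; "tcp_rot": TCP orientation; "force": force on the tool from outside, world axes, zero at the start; "moment": the same for the moment, N m; "opening": opening from 0.0 (shut) to 1.0 (fully open); "grasp_force": force on a finger pad.
Only numpy, scipy, OpenCV 4.12 (cv2) and the standard library are available. Lean on these libraries where they do the work, as an engineer would, in place of code of your own. Each camera call takes 0.05 s, during which the arm holds its last target. There are 200 camera calls.

### The job

Set the wobble figures up for drilling: stand every figure on the bench in a ring cup of its own in the drilling stand, ball down in the ring and square stub pointing straight up, and let it go. Then take the drill guide plate by its grip and lower it level onto the two steel pins, until it lies flat on both end blocks above the figures. Leave the other things on the bench where they are.

Things in the scene. Friction and masses are not known exactly. Their poses are not given: they have to be found in the camera images.
- figure1: turned wooden wobble figure, 110 mm long: a 64 mm ball and on it a square stub (22 x 22 mm) ending flat 78 mm from the ball's centre. Origin: centre of the ball. z: along the stub, away from the ball; x, y square to the stub's flats. 0.14 to 0.28 kg. At the start it leans about 40 degrees to its own -x side, stub roughly towards the robot. May be absent (None)
- figure2: wobble figure just like figure1; may be absent. A heavy slug in one side of the ball makes each figure lean when it lies on the bench; knocked or dropped, it rocks, rolls a little and comes to rest leaning again, in any direction
- figure3: wobble figure just like figure1; may be absent. In a ring cup, friction on the ball holds a figure at whatever angle it is let go
- figure4: wobble figure just like figure1; may be absent
- stand: drilling stand, fixed: wooden board 96 x 424 x 16 mm with four ring cups in a row along y, 72 mm apart, and at each end an upright block (70 x 32 mm, top 146 mm above the bench) with a steel pin on it (10 mm thick, 24 mm high, tapered tip, 190 mm from the middle). Origin: centre of its underside, on the bench; y along the row, z up
- cup1 (a point): first (y -108 mm) ring cup of the stand (62 mm outside, 48 mm inside, rim 38 mm above the bench). The point lies where the centre of a seated figure's ball is, 58.6 mm above the bench; axes as the stand's
- cup2 (a point): second (y -36 mm) ring cup of the stand (62 mm outside, 48 mm inside, rim 38 mm above the bench). The point lies where the centre of a seated figure's ball is, 58.6 mm above the bench; axes as the stand's
- cup3 (a point): third (y +36 mm) ring cup of the stand (62 mm outside, 48 mm inside, rim 38 mm above the bench). The point lies where the centre of a seated figure's ball is, 58.6 mm above the bench; axes as the stand's
- cup4 (a point): fourth (y +108 mm) ring cup of the stand (62 mm outside, 48 mm inside, rim 38 mm above the bench). The point lies where the centre of a seated figure's ball is, 58.6 mm above the bench; axes as the stand's
- plate_seat (a point): middle between the two end blocks of the stand, level with their tops, 146 mm above the bench; axes as the stand's. The origin of the seated guide plate comes here. The stubs of seated figures end 10 mm below it
- guide_plate: drill guide plate, plywood 70 x 412 x 10 mm, 0.26 to 0.38 kg, flat on the bench; a 13 mm hole near each end for the pins (190 mm from the middle along y), four brass-collared drill holes. On its middle a wooden grip block, 22 mm (x) by 46 mm (y), top 50 mm above the underside. Origin: centre of the underside; y along the plate, z up. Fits either way round
- sanding_block: bystander: sanding block 49 x 78 x 26 mm on the bench; origin centre of its underside
- wax_tin: bystander: round wax tin, 64 mm wide, 28 mm high, on the bench; origin centre of its underside

How it is judged (in metres and radians):
On the way, in this order (a step that is already met when the one before it is completed fails the run):
1. every figure stands upright in a ring cup of its own, released ((distance between figure1 and cup1 below 0.006 m or distance between figure1 and cup2 below 0.006 m or distance between figure1 and cup3 below 0.006 m or distance between figure1 and cup4 below 0.006 m) and angle between each of figure1, figure2, figure3, figure4's own z axis and vertical below 0.18 rad and linear speed of each of figure1, figure2, figure3, figure4 below 0.03 m/s and (distance between figure2 and cup1 below 0.006 m or distance between figure2 and cup2 below 0.006 m or distance between figure2 and cup3 below 0.006 m or distance between figure2 and cup4 below 0.006 m) and (distance between figure3 and cup1 below 0.006 m or distance between figure3 and cup2 below 0.006 m or distance between figure3 and cup3 below 0.006 m or distance between figure3 and cup4 below 0.006 m) and (distance between figure4 and cup1 below 0.006 m or distance between figure4 and cup2 below 0.006 m or distance between figure4 and cup3 below 0.006 m or distance between figure4 and cup4 below 0.006 m) and contact force between each of figure1, figure2, figure3, figure4 and the fingers below 0.3 N), for 0.2 s.
2. the guide plate lies on both end blocks, over both pins (horizontal distance between guide_plate and plate_seat below 0.005 m and z of guide_plate in the frame of plate_seat between -0.004 and 0.004 m and angle between guide_plate's own z axis and vertical below 0.035 rad and angle between the y axis of guide_plate and the y axis of stand, either way round below 0.035 rad and linear speed of guide_plate below 0.03 m/s), for 0.2 s.
At the end, for the whole second after the job is handed in: every figure present sits in a ring cup (ball centre within 6 mm of its seat) with its stub within 10 degrees of upright, and the guide plate lies at rest on both end blocks with the pins in its holes (within 5 mm sideways, 4 mm in height, 2 degrees of level and of the stand's row) (all of step 2 and (distance between figure1 and cup1 below 0.006 m or distance between figure1 and cup2 below 0.006 m or distance between figure1 and cup3 below 0.006 m or distance between figure1 and cup4 below 0.006 m) and angle between each of figure1, figure2, figure3, figure4's own z axis and vertical below 0.18 rad and linear speed of each of figure1, figure2, figure3, figure4 below 0.03 m/s and (distance between figure2 and cup1 below 0.006 m or distance between figure2 and cup2 below 0.006 m or distance between figure2 and cup3 below 0.006 m or distance between figure2 and cup4 below 0.006 m) and (distance between figure3 and cup1 below 0.006 m or distance between figure3 and cup2 below 0.006 m or distance between figure3 and cup3 below 0.006 m or distance between figure3 and cup4 below 0.006 m) and (distance between figure4 and cup1 below 0.006 m or distance between figure4 and cup2 below 0.006 m or distance between figure4 and cup3 below 0.006 m or distance between figure4 and cup4 below 0.006 m)); the robot touches nothing.
It fails at once if the sanding block or the wax tin is pushed more than 4 cm from its place (distance of any of sanding_block, wax_tin from where it was at the start of the episode above 0.04 m).
Of figure1, figure2, figure3, figure4 only 3 to 4 are there at a start; the rules pass over those that are not, and their reading is None.
At some moment in a run one of guide_plate may be knocked a few centimetres aside while the robot is not near it.
Once in a run the grip may slacken for a moment while it holds something.
It also fails if it takes over 210 s, if anything falls off the work surface, if the arm or the gripper's body presses on something with over 40 N, if the wrist force passes 120 N, or if a joint passes its speed limit or range.

## Working session

There is one attempt and no reset: what is moved stays moved. The work goes in short steps, Python scripts to look and compute and a tool call to move; the robot and the scene stay as the last step left them, time stands still between calls to the robot, and variables do not carry over. Pictures are saved under pics/ and viewed, at most 14 in all, crops included, and the job is handed in when it is done.

Besides the shell and the picture viewer there is one more tool, called after "Call:" as name(argument=value, ...) on one line, values as JSON. apply_moves: Moves the arm, as the interface text tells. Its arguments: {"type":"object","properties":{"plan":{"type":"string"},"gripper":{"type":"number"}},"required":["plan"]}

```bash
ls; mkdir -p pics
cat > h.py <<'E'
import numpy as np, cv2
from rig import bot, capture, camera_model
def KD(n):
    m=camera_model(n); f=200/np.tan(np.radians(m["vertical_fov"])/2)
    return np.array([[f,0,m["cx"]],[0,f,m["cy"]],[0,0,1]]),np.array(m["dist"],float),np.array(m["position"]),np.array(m["rotation"])
def ray(n,uv):
    K,D,p,R=KD(n); q=cv2.undistortPoints(np.array(uv,float).reshape(-1,1,2),K,D).reshape(-1,2)
    return p,(np.c_[q,np.ones(len(q))]@R.T)
def plane(n,uv,z):
    p,d=ray(n,uv); return p+d*((z-p[2])/d[:,2])[:,None]
def proj(n,X):
    K,D,p,R=KD(n); Rc=R.T
    return cv2.projectPoints(np.array(X,float).reshape(-1,1,3),cv2.Rodrigues(Rc)[0],-Rc@p,K,D)[0].reshape(-1,2)
def snap(n,f):
    im=capture(n); cv2.imwrite(f"pics/{f}.png",im[:,:,::-1]); return im
def tri(u1,u2):
    p,d=ray("scene",[u1]);q,e=ray("top",[u2]);d=d[0];e=e[0]
    s=np.linalg.lstsq(np.c_[d,-e],q-p,rcond=None)[0]
    a=p+d*s[0];b=q+e*s[1];return (a+b)/2,np.linalg.norm(a-b)
E
python3 - <<'E'
from h import *
snap("scene","s0");snap("top","t0")
for n in("scene","top"):print(KD(n))
print(bot.read_state())
E
```

```text
pics
(array([[475.71274516,   0.        , 321.51189972],
       [  0.        , 475.71274516, 202.08573166],
       [  0.        ,   0.        ,   1.        ]]), array([-0.10137064,  0.        ,  0.        ,  0.        ,  0.        ]), array([-0.37822579,  0.95880993,  0.8647561 ]), array([[-0.72342038, -0.35370511,  0.59292128],
       [-0.69034008,  0.35855246, -0.62838739],
       [ 0.00967045, -0.86390557, -0.50356097]]))
(array([[470.97028713,   0.        , 322.49092549],
       [  0.        , 470.97028713, 195.79934967],
       [  0.        ,   0.        ,   1.        ]]), array([0.01642007, 0.        , 0.        , 0.        , 0.        ]), array([0.30254415, 0.00941215, 1.62669121]), array([[-1.95423440e-04, -9.88921835e-01,  1.48437077e-01],
       [-9.99965688e-01,  1.42254082e-03,  8.16079759e-03],
       [-8.28154873e-03, -1.48430389e-01, -9.88888181e-01]]))
{'time_s': 0.1, 'joint_positions': array([-8.01852694e+01,  3.02759520e+01,  8.21493437e+01, -4.69383159e-04,
        6.76871963e+01, -1.02269996e+01]), 'qvel': array([ 2.71380903e-05, -5.51864466e-02, -1.60504416e-01,  1.58064338e-01,
        3.71531021e-02, -6.11906750e-02]), 'tau': array([-5.34977971e-04, -4.40985882e+01, -1.77151126e+01,  6.35293638e-02,
        5.34009864e-02, -4.10544021e-05]), 'position': array([ 0.21410575, -0.58648816,  0.22164301]), 'tcp_rot': array([[ 9.39442258e-01,  3.42707057e-01, -3.42146829e-04],
       [ 3.42707058e-01, -9.39440331e-01,  1.93332647e-03],
       [ 3.41138093e-04, -1.93350471e-03, -9.99998073e-01]]), 'force': array([ 0.42935655,  1.14395581, -0.56720681]), 'moment': array([-0.04528417, -0.02700826,  0.00983486]), 'grasp_force': 0.0, 'opening': 0.998316358352434}
```

View pics/s0.png

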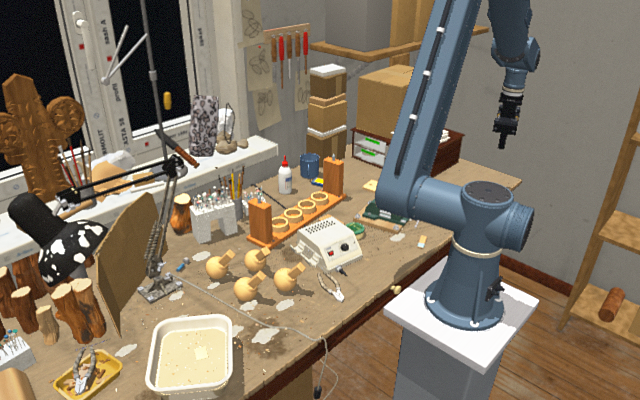

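View pics/t0.png

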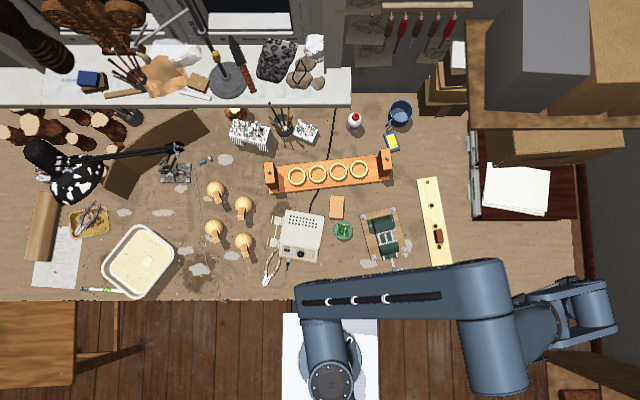

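The scene picture shows four figures at about (217,267), (257,258), (247,290) and (288,280), with the stand at (297,210). In the top view the figures are at about (216,190), (244,205), (213,229) and (244,241). Also in the top view: cups at (297–359, 170–177), pins at about (269,178) and (387,160), and the plate at (433,222) with its grip at (438,237). The next step is an enlarged crop.

Run:
```python
import cv2,numpy as np
t=cv2.imread("pics/t0.png");s=cv2.imread("pics/s0.png")
a=cv2.resize(t[140:270,190:460],None,fx=2.9,fy=2.9,interpolation=cv2.INTER_CUBIC)[:, :780]
cv2.imwrite("pics/t0c.png",a)
b=cv2.resize(s[145:310,195:355],None,fx=3.6,fy=3.6,interpolation=cv2.INTER_CUBIC);cv2.imwrite("pics/s0c.png",b)
```

```text
(no output)
```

View pics/t0c.png

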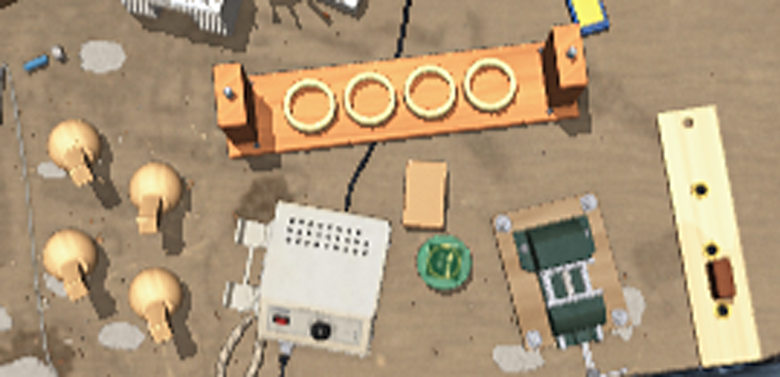

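View pics/s0c.png

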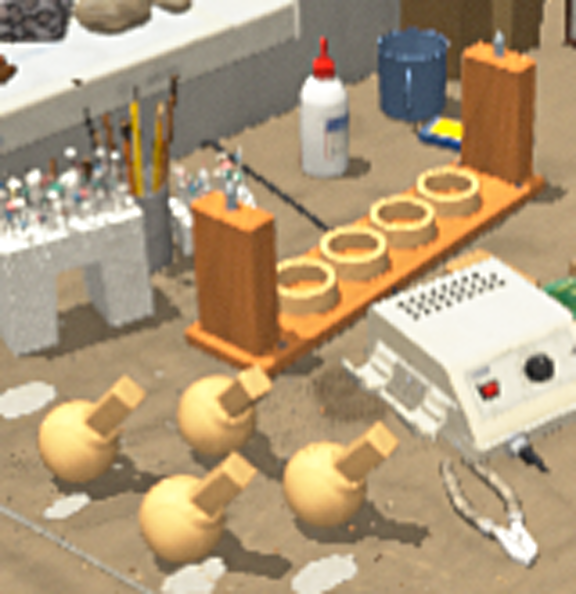

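The crops show all four figures with stubs pointing towards the robot (down in the top view), the ring cups, pins, plate holes and grip. Next I turn these pixels into positions.

Run:
```python
from h import *
np.set_printoptions(precision=4,suppress=True)
t=lambda a:np.array(a)/2.9+[190-.33,140-.33]
s=lambda a:np.array(a)/3.6+[195-.36,145-.36]
B=t([(73,145),(155,188),(70,254),(155,293)]);Bs=s([(79,441),(216,417),(181,518),(325,484)])
T=t([(86,180),(148,226),(74,294),(165,336)]);Ts=s([(132,392),(259,383),(240,470),(385,441)])
for i in range(4):
    b,e=tri(Bs[i],B[i]);k,e2=tri(Ts[i],T[i]);a=k-b
    print("ball",b,e,plane("top",[B[i]],.032)[0],plane("scene",[Bs[i]],.032)[0],"tip",k,e2,"len",np.linalg.norm(a),"lean",np.degrees(np.arccos(a[2]/np.linalg.norm(a))),"az",np.degrees(np.arctan2(a[1],a[0])))
print("cups",plane("top",t([(311,105),(370,98),(430,91),(490,84)]),.038))
print("cupsS",plane("scene",s([(305,282),(354,248),(403,217),(448,187)]),.038))
print("pins",plane("top",t([(229,93),(572,52)]),.170))
print("pinsS",plane("scene",s([(231,178),(499,36)]),.170))
print("plate",plane("top",t([(687,122)]),.01),"holes",plane("top",t([(700,190),(712,249),(723,311)]),.01),"grip",plane("top",t([(720,279)]),.05))
print("tin,sand",plane("top",t([(445,264),(425,195)]),.028))
```

```text
ball [0.563  0.3916 0.0315] 0.00216743002931571 [0.5637 0.3923 0.032 ] [0.5615 0.3913 0.032 ] tip [0.5159 0.3645 0.0886] 0.005196735588998652 len 0.0787783530319826 lean 43.60343717130018 az -150.10370469570464
ball [0.5122 0.2939 0.0295] 0.0009985814880446042 [0.5122 0.2939 0.032 ] [0.5091 0.2957 0.032 ] tip [0.4607 0.29   0.0877] 0.0023244946592036564 len 0.07776535755853861 lean 41.647150387136925 az -175.58116891598434
ball [0.4343 0.3915 0.0304] 0.0008162719284579386 [0.4345 0.3914 0.032 ] [0.4324 0.3924 0.032 ] tip [0.3848 0.3711 0.0921] 0.0003319541622991521 len 0.08179329366963962 lean 40.97005928225264 az -157.62006500887207
ball [0.3882 0.2903 0.0304] 0.0021837786455567282 [0.3889 0.2908 0.032 ] [0.3857 0.2911 0.032 ] tip [0.3392 0.2698 0.0865] 0.003261325323288642 len 0.07727273952335015 lean 43.41112758018948 az -157.2931681072709
cups [[ 0.6103  0.1104  0.038 ]
 [ 0.6186  0.0405  0.038 ]
 [ 0.627  -0.0306  0.038 ]
 [ 0.6353 -0.1018  0.038 ]]
cupsS [[ 0.5997  0.1183  0.038 ]
 [ 0.6106  0.048   0.038 ]
 [ 0.6183 -0.0232  0.038 ]
 [ 0.6279 -0.0947  0.038 ]]
pins [[ 0.5982  0.1913  0.17  ]
 [ 0.643  -0.1822  0.17  ]]
pinsS [[ 0.6058  0.189   0.17  ]
 [ 0.6385 -0.176   0.17  ]]
plate [[ 0.5941 -0.3392  0.01  ]] holes [[ 0.5119 -0.3519  0.01  ]
 [ 0.4416 -0.3636  0.01  ]
 [ 0.3687 -0.3738  0.01  ]] grip [[ 0.4036 -0.3623  0.05  ]]
tin,sand [[ 0.4226 -0.0474  0.028 ]
 [ 0.504  -0.0243  0.028 ]]
```

Call:
apply_moves(plan=".55 -.47 -.18 0 0 0;.55 -.47 -.18 0 0 0;.55 -.47 -.18 0 0 0;.55 -.47 -.18 0 0 0;.55 -.47 -.18 0 0 0;.55 -.47 -.18 0 0 0;.55 -.47 -.18 0 0 0;.55 -.47 -.18 0 0 0;.55 -.47 -.18 0 0 0;.55 -.47 -.18 0 0 0", gripper=1)

```text
time_s: 0.93
position: [0.3923, -0.2702, 0.3127]
tcp_rot: [[0.94, 0.342, -0.0], [0.342, -0.94, 0.001], [-0.0, -0.001, -1.0]]
force: [0.6, -0.1, 0.4]
opening: 0.997
grasp_force: 0.0
```

```bash
cat >> h.py <<'E'
from scipy.spatial.transform import Rotation as Ro
def tilt(yaw,L):  # tool down, x axis at yaw (deg), then turned L about tool y
    c,s=np.cos(np.radians(yaw)),np.sin(np.radians(yaw))
    return np.array([[c,s,0],[s,-c,0],[0,0,-1.]])@Ro.from_euler("y",L,degrees=True).as_matrix()
def figR(A,L): return tilt(A+180,L)   # stub azimuth A, lean L
def stub(A,L):
    A,L=np.radians([A,L]);return np.array([np.sin(L)*np.cos(A),np.sin(L)*np.sin(A),np.cos(L)])
def legs(targets,start=None,sp=.6,rot=.014):
    st=bot.read_state(); p,R=(st["position"],st["tcp_rot"]) if start is None else start
    for q,S in targets:
        q=np.array(q,float); w=Ro.from_matrix(R.T@S).as_rotvec(); d=R.T@(q-p)
        n=max(1,int(np.ceil(max(np.linalg.norm(d)/.05/sp,np.linalg.norm(w)/2/np.pi/rot))))
        M=sum(Ro.from_rotvec(w*k/n).as_matrix() for k in range(n)); e=np.linalg.solve(M,d)/.05
        print(n,"x",np.round(e,3),np.round(w/n/2/np.pi,4)); p,R=q,S
def say():
    s=bot.read_state(); R=s["tcp_rot"]
    print("t",round(s["time_s"],1),"p",np.round(s["position"],4),"z",np.round(R[:,2],3),"yaw",round(float(np.degrees(np.arctan2(R[1,0],R[0,0]))),2),"F",np.round(s["force"],1),"op",round(s["opening"],3),"g",round(float(s["grasp_force"]),1),"j",np.round(s["joint_positions"],0))
np.set_printoptions(precision=4,suppress=True)
E
python3 - <<'E'
from h import *
say()
B=np.array([.388,.2905,.032]);a=stub(-157.5,42);R=figR(-157.5,42)
legs([((.5,.0,.36),tilt(22.5,0)),(B+a*.17+[0,0,.03],R),(B+a*.13,R)])
E
```

```text
t 0.9 p [ 0.3923 -0.2702  0.3127] z [-0.     0.001 -1.   ] yaw 20.02 F [ 0.6 -0.1  0.4] op 0.997 g 0.0 j [-48.  12.  96.   0.  72.  22.]
10 x [ 0.396 -0.426 -0.094] [-0.      0.     -0.0007]
13 x [-0.247 -0.479  0.199] [ 0.     0.009 -0.   ]
3 x [-0.134  0.     0.415] [0. 0. 0.]
```

Call:
apply_moves(plan=".4 -.42 -.1 0 0 0;.4 -.42 -.1 0 0 0;.4 -.42 -.1 0 0 0;.4 -.42 -.1 0 0 0;.4 -.42 -.1 0 0 0;.4 -.42 -.1 0 0 0;.4 -.42 -.1 0 0 0;.4 -.42 -.1 0 0 0;.4 -.42 -.1 0 0 0;.4 -.42 -.1 0 0 -.007")

```text
time_s: 1.77
position: [0.5079, -0.0047, 0.3625]
tcp_rot: [[0.923, 0.384, -0.001], [0.384, -0.923, 0.0], [-0.001, -0.0, -1.0]]
force: [0.3, -0.9, -0.3]
opening: 0.997
grasp_force: 0.0
```

Call:
apply_moves(plan="-.25 -.48 .2 0 .009 0;-.25 -.48 .2 0 .009 0;-.25 -.48 .2 0 .009 0;-.25 -.48 .2 0 .009 0;-.25 -.48 .2 0 .009 0;-.25 -.48 .2 0 .009 0;-.25 -.48 .2 0 .009 0;-.25 -.48 .2 0 .009 0;-.25 -.48 .2 0 .009 0;-.25 -.48 .2 0 .009 0")

```text
time_s: 2.6
position: [0.3304, 0.1759, 0.2399]
tcp_rot: [[0.786, 0.389, 0.48], [0.328, -0.921, 0.208], [0.523, -0.006, -0.852]]
force: [0.8, 2.0, -0.0]
opening: 0.996
grasp_force: 0.0
```

Run:
```python
from h import *
say()
B=np.array([.388,.2905,.032]);a=stub(-157.5,42);R=figR(-157.5,42)
legs([(B+a*.17+[0,0,.03],R),(B+a*.13,R)])
```

```text
t 2.6 p [0.3304 0.1759 0.2399] z [ 0.48   0.208 -0.852] yaw 22.65 F [ 0.8  2.  -0. ] op 0.996 g 0.0 j [  0.  -0. 137.  40.  18.  32.]
4 x [-0.217 -0.419  0.164] [-0.0003  0.0072  0.0001]
3 x [-0.134  0.     0.415] [0. 0. 0.]
```

Run:
```python
from h import *
B=np.array([.388,.2905,.032]);a=stub(-157.5,42);R=tilt(22.5,15)
T=B+a*.062+R[:,2]*.019
legs([(T+[0,0,.12],R),(T+[0,0,.01],R),(T,R)],sp=.5)
print(T)
```

```text
5 x [ 0.119 -0.334  0.323] [-0.0003 -0.0092  0.0001]
5 x [-0.114  0.     0.425] [0. 0. 0.]
1 x [-0.052  0.     0.193] [0. 0. 0.]
[0.3542 0.2765 0.0597]
```

Call:
apply_moves(plan=".12 -.33 .32 0 -.0092 0;.12 -.33 .32 0 -.0092 0;.12 -.33 .32 0 -.0092 0;.12 -.33 .32 0 -.0092 0;.12 -.34 .33 0 -.0092 0;0 0 0 0 0 0;0 0 0 0 0 0")

```text
time_s: 3.18
position: [0.3525, 0.2522, 0.1974]
tcp_rot: [[0.871, 0.394, 0.293], [0.369, -0.919, 0.14], [0.324, -0.014, -0.946]]
force: [-0.1, -0.1, -0.1]
opening: 1.004
grasp_force: 0.0
```

Run:
```python
from h import *
say()
B=np.array([.388,.2905,.032]);a=stub(-157.5,42);R=tilt(22.5,15)
T=B+a*.062+R[:,2]*.019
legs([(T,R)],sp=.45)
im=snap("top","t1");im2=snap("scene","s1")
a=cv2.resize(im[160:270,190:350],None,fx=3.5,fy=3.5,interpolation=2);b=cv2.resize(im2[220:320,190:330],None,fx=3.5,fy=3.5,interpolation=2)
cv2.imwrite("pics/c1.png",np.vstack([a[60:,:490],b[:,:490]])[:600,:,::-1])
```

```text
t 3.2 p [0.3525 0.2522 0.1974] z [ 0.293  0.14  -0.946] yaw 22.95 F [-0.1 -0.1 -0.1] op 1.004 g 0.0 j [ 19.  13. 124.   5.  25.  82.]
7 x [-0.087 -0.059  0.386] [-0.0004 -0.0016  0.0002]
```

View pics/c1.png

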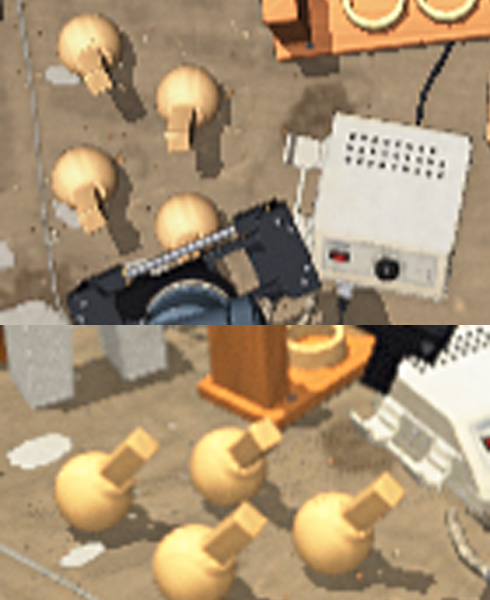

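The crop shows the gripper over the nearest figure, whose ball is at crop (188,230). The other three are undisturbed, and the gripper body clears the white device. Going down.

Call:
apply_moves(plan="-.09 -.06 .39 0 -.0016 0;-.09 -.06 .39 0 -.0016 0;-.09 -.06 .39 0 -.0016 0;-.09 -.06 .39 0 -.0016 0;-.09 -.06 .39 0 -.0016 0;-.09 -.06 .39 0 -.0016 0;-.08 -.06 .37 0 -.0016 0;0 0 0 0 0 0;0 0 0 0 0 0")

```text
time_s: 4.03
position: [0.3524, 0.2754, 0.0597]
tcp_rot: [[0.891, 0.39, 0.23], [0.374, -0.921, 0.112], [0.256, -0.014, -0.967]]
force: [-0.3, 0.9, 0.4]
opening: 1.007
grasp_force: 0.0
```

Run:
```python
from h import *
say()
B=np.array([.388,.2905,.032]);a=stub(-157.5,42);R=tilt(22.5,15)
T=B+a*.062+R[:,2]*.019
legs([(T,R)],sp=.45)
```

```text
t 4.0 p [0.3524 0.2754 0.0597] z [ 0.23   0.112 -0.967] yaw 22.76 F [-0.3  0.9  0.4] op 1.007 g 0.0 j [ 23.  34. 126.   8.   5.  82.]
1 x [ 0.04  -0.006  0.01 ] [-0.0025  0.0005  0.0007]
```

Call:
apply_moves(plan=".04 0 0 0 0 0;0 0 0 0 0 0;0 0 0 0 0 0;0 0 0 0 0 0;0 0 0 0 0 0;0 0 0 0 0 0;0 0 0 0 0 0;0 0 0 0 0 0;0 0 0 0 0 0;0 0 0 0 0 0", gripper=-1)

```text
time_s: 4.87
position: [0.3548, 0.2772, 0.0602]
tcp_rot: [[0.89, 0.392, 0.232], [0.375, -0.92, 0.113], [0.258, -0.014, -0.966]]
force: [0.8, 0.7, -0.0]
opening: 0.327
grasp_force: 0.0
```

Call:
apply_moves(plan=".07 0 -.3 0 0 0;.07 0 -.3 0 0 0;.1 0 -.4 0 0 0;.1 0 -.4 0 0 0;.1 0 -.4 0 0 0;.1 0 -.4 0 0 0;0 0 0 0 0 0;0 0 0 0 0 0")

```text
time_s: 5.53
position: [0.3535, 0.275, 0.1741]
tcp_rot: [[0.89, 0.392, 0.234], [0.375, -0.92, 0.114], [0.26, -0.014, -0.966]]
force: [-0.0, 0.4, -2.2]
opening: 0.248
grasp_force: 30.0
```

Run:
```python
from h import *
say()
cups=np.array([.6215,.005])+np.outer([108,36,-36,-108],[-.1185,.993])*1e-3
print(cups)
C=np.r_[cups[2],.0586]
R=tilt(96.8,-27);g=C+[0,0,.062];T=g+R[:,2]*.019
legs([((.5,.15,.3),tilt(60,-6)),(T+[0,0,.12],R),(T+[0,0,.01],R)],sp=.6)
```

```text
t 5.5 p [0.3535 0.275  0.1741] z [ 0.234  0.114 -0.966] yaw 22.85 F [-0.   0.4 -2.2] op 0.248 g 30.0 j [ 23.  17. 120.   2.  27.  89.]
[[ 0.6087  0.1122]
 [ 0.6172  0.0407]
 [ 0.6258 -0.0307]
 [ 0.6343 -0.1022]]
9 x [ 0.104  0.437 -0.267] [ 0.0007 -0.0063 -0.0114]
9 x [-0.291  0.373  0.264] [-0.0032 -0.0063 -0.0109]
4 x [0.25 0.   0.49] [0. 0. 0.]
```

Call:
apply_moves(plan=".1 .44 -.27 0 -.0063 -.0114;.1 .44 -.27 0 -.0063 -.0114;.1 .44 -.27 0 -.0063 -.0114;.1 .44 -.27 0 -.0063 -.0114;.1 .44 -.27 0 -.0063 -.0114;.1 .44 -.27 0 -.0063 -.0114;.1 .44 -.27 0 -.0063 -.0114;.1 .44 -.27 0 -.0063 -.0114;.1 .44 -.27 0 -.0063 -.0114;0 0 0 0 0 0")

```text
time_s: 6.37
position: [0.5039, 0.1482, 0.3036]
tcp_rot: [[0.505, 0.863, -0.022], [0.856, -0.504, -0.117], [-0.112, 0.04, -0.993]]
force: [0.5, -0.8, -1.1]
opening: 0.252
grasp_force: 30.0
```

Call:
apply_moves(plan="-.29 .37 .26 -.0032 -.0063 -.0109;-.29 .37 .26 -.0032 -.0063 -.0109;-.29 .37 .26 -.0032 -.0063 -.0109;-.29 .37 .26 -.0032 -.0063 -.0109;-.29 .37 .26 -.0032 -.0063 -.0109;-.29 .37 .26 -.0032 -.0063 -.0109;-.29 .37 .26 -.0032 -.0063 -.0109;-.29 .37 .26 -.0032 -.0063 -.0109;-.29 .37 .26 -.0032 -.0063 -.0109;0 0 0 0 0 0")

```text
time_s: 7.2
position: [0.6241, -0.0439, 0.232]
tcp_rot: [[-0.091, 0.994, 0.066], [0.872, 0.111, -0.477], [-0.481, 0.014, -0.877]]
force: [-0.3, -0.2, -2.0]
opening: 0.249
grasp_force: 30.0
```

Run:
```python
from h import *
say()
g=bot.read_state();g=g["position"]-.019*g["tcp_rot"][:,2];print("grasp",g)
im=snap("top","t2");im2=snap("scene","s2")
u=proj("scene",[g])[0].astype(int);v=proj("top",[g])[0].astype(int);print(u,v)
c=lambda i,u:cv2.resize(i[max(u[1]-45,0):u[1]+45,max(0,u[0]-50):u[0]+50],(400,360),interpolation=2)
cv2.imwrite("pics/c2.png",np.hstack([c(im2,u),c(im,v)])[:,:,::-1])
```

```text
t 7.2 p [ 0.6241 -0.0439  0.232 ] z [ 0.066 -0.477 -0.877] yaw 95.93 F [-0.3 -0.2 -2. ] op 0.249 g 30.0 j [ -1.  31.  86. -32.  63.   8.]
grasp [ 0.6228 -0.0349  0.2487]
[307 146] [341 158]
```

View pics/c2.png

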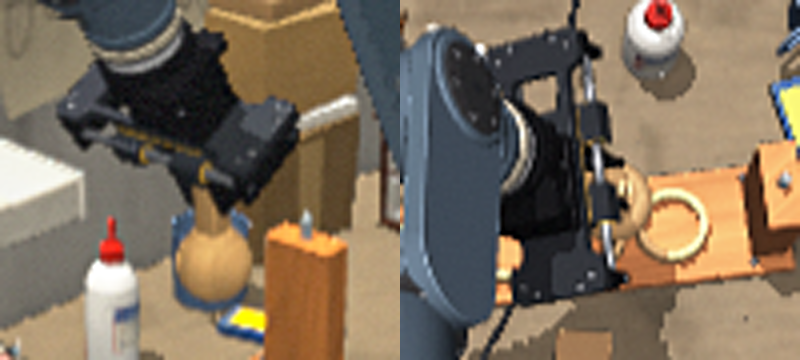

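The left half (scene) shows the ball hanging below the jaws at crop (213,264), with its stub close to vertical. In the right half (top) its right edge is at crop x = 652, beside the ring.

Run:
```python
from h import *
b,e=tri((310.2-.4,167-.4),(343.5,165));s=bot.read_state();R=s["tcp_rot"];g=s["position"]-.019*R[:,2]
a=g-b;print(b,e,a,np.linalg.norm(a),"stub tilt xy deg",np.degrees(np.arctan2(a[:2],a[2])),"in tool",R.T@a)
```

```text
[ 0.6198 -0.0435  0.1754] 0.0038769355146676962 [0.001  0.0104 0.0747] 0.07541032969647163 stub tilt xy deg [0.7975 7.9582] in tool [-0.0267  0.0032 -0.0704]
```

Run:
```python
from h import *
C=np.array([.6258,-.0307,.0586]);R=tilt(96.8,-20.8);o=np.array([.0262,-.001,.0885])
T=C-R@o
print(T);legs([(T+[0,0,.025],R)],sp=.5)
```

```text
[ 0.626  -0.0237  0.1506]
3 x [0.276 0.036 0.294] [ 0.0004  0.0072 -0.0008]
```

Call:
apply_moves(plan=".28 .04 .29 0 .0072 0;.28 .04 .29 0 .0072 0;.28 .04 .29 0 .0072 0;0 0 0 0 0 0;0 0 0 0 0 0")

```text
time_s: 7.72
position: [0.6271, -0.0227, 0.1783]
tcp_rot: [[-0.096, 0.994, 0.054], [0.929, 0.109, -0.354], [-0.358, 0.016, -0.934]]
force: [0.3, -0.0, -0.8]
opening: 0.251
grasp_force: 30.0
```

Run:
```python
from h import *
say()
im2=snap("scene","s3");im=snap("top","t3")
def balls(n,im,box,r):
    x0,y0,x1,y1=box;h=cv2.cvtColor(im,cv2.COLOR_RGB2HSV)[y0:y1,x0:x1]
    m=cv2.inRange(h,(11,70,90),(24,200,255));return m
u=[295,165];v=[342,165]
c=lambda i,u:cv2.resize(i[u[1]-30:u[1]+45,u[0]-50:u[0]+50],(400,300),interpolation=2)
cv2.imwrite("pics/c3.png",np.hstack([c(im2,[308,180]),c(im,v)])[:,:,::-1])
C=np.array([.6258,-.0307,.0586]);print(proj("scene",[C,C+[0,0,.025],C+[0,0,-.0206]]),proj("top",[C,C+[0,0,.025]]))
```

```text
t 7.7 p [ 0.6271 -0.0227  0.1783] z [ 0.054 -0.354 -0.934] yaw 95.93 F [ 0.3 -0.  -0.8] op 0.251 g 30.0 j [ -2.  34.  87. -25.  58.   5.]
[[306.5567 198.1359]
 [306.5118 191.7265]
 [306.5935 203.3434]] [[338.1192 170.1678]
 [338.3029 168.6543]]
```

View pics/c3.png

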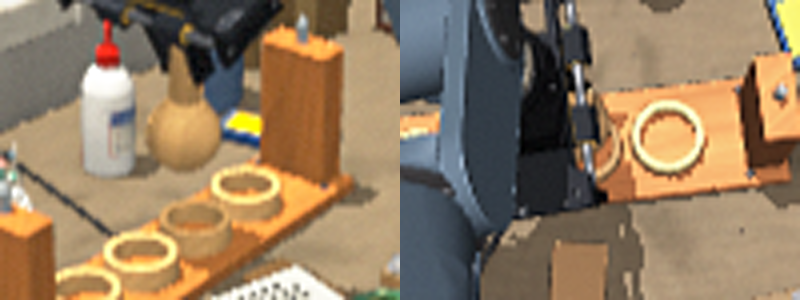

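Run:
```python
from h import *
p,d=ray("scene",[(303.7,183)]);d=d[0]
s=bot.read_state();R=s["tcp_rot"];g=s["position"]-.019*R[:,2];print("g",g)
for y in(-.036,-.031,-.026,-.021):
    X=p+d*(y-p[1])/d[1];a=g-X;print(X,np.linalg.norm(a),a,proj("top",[X]))
t=plane("scene",[(257.6+195/4,149.6+210/4),(257.6+245/4,149.6+186/4),(257.6+140/4,149.6+250/4)],.038);print(t)
```

```text
g [ 0.6275 -0.016   0.1979]
[ 0.6445 -0.036   0.1081] 0.09353798996680246 [-0.0169  0.02    0.0898] [[340.0679 161.5718]]
[ 0.6393 -0.031   0.1119] 0.08807918491106377 [-0.0118  0.015   0.086 ] [[338.5877 162.8504]]
[ 0.6342 -0.026   0.1157] 0.08305600753783633 [-0.0066  0.01    0.0822] [[337.0989 164.1364]]
[ 0.629  -0.021   0.1195] 0.0785520737320977 [-0.0015  0.005   0.0784] [[335.6015 165.4298]]
[[ 0.6324 -0.0361  0.038 ]
 [ 0.6309 -0.0966  0.038 ]
 [ 0.6181  0.0426  0.038 ]]
```

The scene half shows the ball at crop (184,133), stub nearly upright, about 6 cm above the third ring. It is held close to the stub's end. In the top half the ball is partly hidden, with its right edge at crop x = 622. I'm lowering it with a 1 cm shift.

Call:
apply_moves(plan=".05 -.02 .3 0 0 0;.05 -.02 .3 0 0 0;.04 -.02 .3 0 0 0;0 0 0 0 0 0;0 0 0 0 0 0")

```text
time_s: 8.23
position: [0.6274, -0.0326, 0.1353]
tcp_rot: [[-0.096, 0.994, 0.057], [0.929, 0.11, -0.354], [-0.358, 0.019, -0.933]]
force: [0.3, -0.6, -1.4]
opening: 0.251
grasp_force: 30.0
```

Run:
```python
from h import *
say()
im2=snap("scene","s4");im=snap("top","t4")
x0,y0=258,145;c=im2[y0:y0+75,x0:x0+100]
cv2.imwrite("pics/c4.png",cv2.resize(c,(800,600),interpolation=2)[:,:,::-1])
```

```text
t 8.2 p [ 0.6274 -0.0326  0.1353] z [ 0.057 -0.354 -0.933] yaw 95.89 F [ 0.3 -0.6 -1.4] op 0.251 g 30.0 j [ -3.  37.  89. -26.  52.   6.]
```

View pics/c4.png

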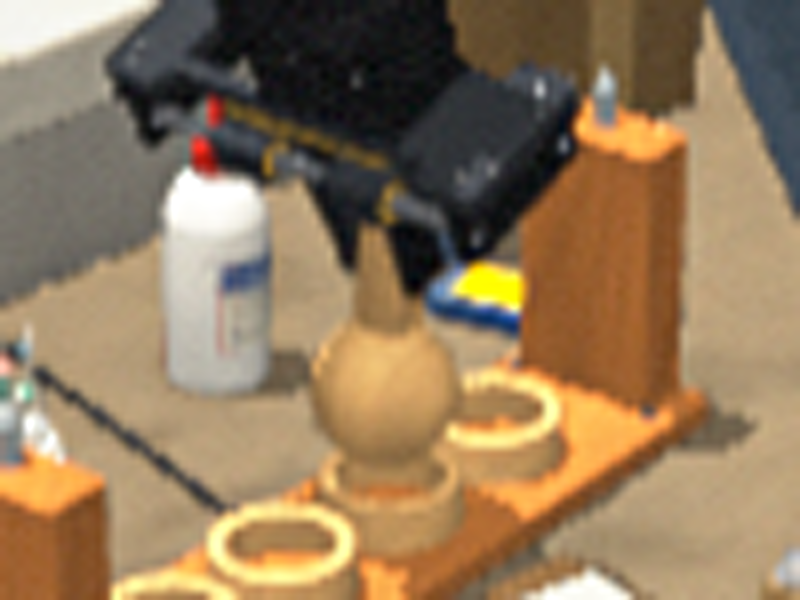

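Ball at crop (387,393), directly above its ring's rim at (391,483), about 24 mm above its seat with the stub upright. Lowering on until contact.

Call:
apply_moves(plan=".036 0 .093 0 0 0;.036 0 .093 0 0 0;.036 0 .093 0 0 0;.018 0 .046 0 0 0;0 0 0 0 0 0;0 0 0 0 0 0")

```text
time_s: 8.83
position: [0.6279, -0.0326, 0.1171]
tcp_rot: [[-0.096, 0.994, 0.057], [0.929, 0.11, -0.354], [-0.358, 0.019, -0.934]]
force: [0.7, -0.1, -1.1]
opening: 0.249
grasp_force: 30.0
```

Call:
apply_moves(plan=".018 0 .046 0 0 0;0 0 0 0 0 0;0 0 0 0 0 0")

```text
time_s: 9.08
position: [0.6285, -0.0333, 0.1155]
tcp_rot: [[-0.096, 0.994, 0.058], [0.928, 0.11, -0.355], [-0.359, 0.02, -0.933]]
force: [1.2, -2.4, 0.2]
opening: 0.25
grasp_force: 30.0
```

Call:
apply_moves(plan=".018 0 .046 0 0 0;0 0 0 0 0 0;0 0 0 0 0 0")

```text
time_s: 9.33
position: [0.6287, -0.0342, 0.1142]
tcp_rot: [[-0.096, 0.994, 0.058], [0.928, 0.11, -0.357], [-0.361, 0.02, -0.932]]
force: [-1.9, -4.3, 5.7]
opening: 0.248
grasp_force: 30.0
```

Call:
apply_moves(plan="-.02 0 .03 0 0 0;-.01 0 .02 0 0 0;0 0 0 0 0 0;0 0 0 0 0 0")

```text
time_s: 9.67
position: [0.6286, -0.0358, 0.113]
tcp_rot: [[-0.095, 0.994, 0.058], [0.928, 0.11, -0.356], [-0.36, 0.02, -0.933]]
force: [-3.3, -2.0, 10.1]
opening: 0.255
grasp_force: 30.0
```

Call:
apply_moves(plan="0 0 0 0 0 0;0 0 0 0 0 0;0 0 0 0 0 0;0 0 0 0 0 0;0 0 0 0 0 0;0 0 0 0 0 0", gripper=-0.2)

```text
time_s: 10.17
position: [0.6282, -0.0347, 0.1103]
tcp_rot: [[-0.096, 0.994, 0.057], [0.929, 0.11, -0.353], [-0.358, 0.019, -0.934]]
force: [-0.2, 0.2, 0.9]
opening: 0.401
grasp_force: 0.0
```

Call:
apply_moves(plan="0 0 -.3 0 0 0;0 0 -.4 0 0 0;0 0 -.5 0 0 0;0 0 -.5 0 0 0;0 0 -.5 0 0 0;0 0 -.5 0 0 0;0 0 0 0 0 0")

```text
time_s: 10.75
position: [0.6234, 0.0145, 0.242]
tcp_rot: [[-0.094, 0.993, 0.067], [0.929, 0.112, -0.353], [-0.358, 0.029, -0.933]]
force: [0.8, -0.2, -0.2]
opening: 0.402
grasp_force: 0.0
```

Run:
```python
from h import *
say()
im2=snap("scene","s5");im=snap("top","t5")
c=lambda i,x,y:cv2.resize(i[y:y+75,x:x+50],(400,600),interpolation=2)
cv2.imwrite("pics/c5.png",np.hstack([c(im2,285,160),c(im,315,130)])[:,:,::-1])
```

```text
t 10.8 p [0.6234 0.0145 0.242 ] z [ 0.067 -0.353 -0.933] yaw 95.77 F [ 0.8 -0.2 -0.2] op 0.402 g 0.0 j [  1.  30.  84. -23.  65.   4.]
```

View pics/c5.png

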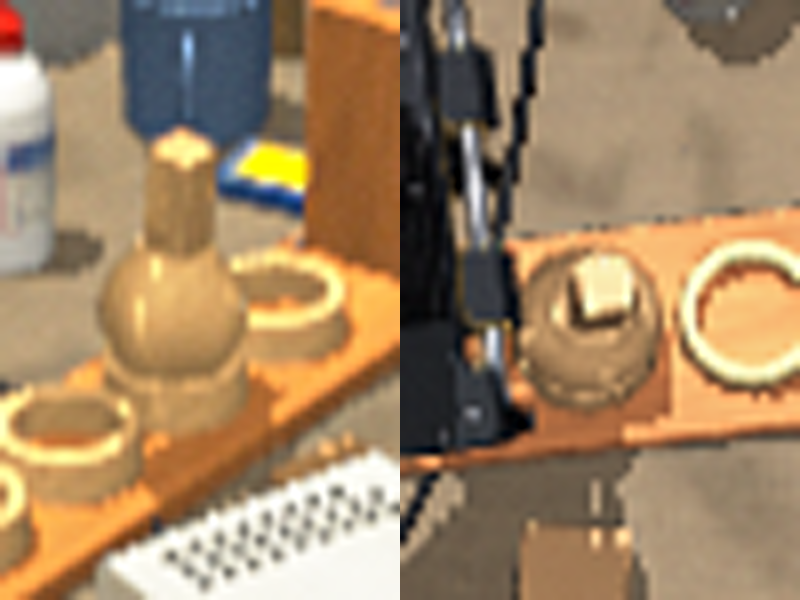

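The figure sits in its ring with its stub up. Its tip is at scene crop (182,148) and top crop (603,285). I'll check the tilt numerically and work out figure 3's approach at the same time.

Run:
```python
from h import *
k,e=tri((307.3,178.1),(339.9,165.2));print("tip",k,e)
C=np.array([.6258,-.0307,.0586]);a=k-C;print(a,np.degrees(np.arctan2(a[:2],a[2])))
print(proj("top",[C,C+[0,0,.078]]),proj("scene",[C,C+[0,0,.078]]))
# fig2 next : measure again ball by mask circle
for A,L,B in((-175.6,42,(.512,.294,.032)),(-157.6,41.5,(.434,.3915,.032)),(-152,42,(.5635,.392,.032))):
    a=stub(A,L)
    for th in (42,30,20):
        R=tilt(A+180,th);T=np.array(B)+a*.062+R[:,2]*.019;print(th,T,"wrist",(T-R[:,2]*.2)[:3],np.hypot(*(T-R[:,2]*.2)[:2]))
s=bot.read_state();p=s["position"]-.2*s["tcp_rot"][:,2];print(p)
```

```text
tip [ 0.6264 -0.0349  0.1338] 0.0007640858530150877
[ 0.0006 -0.0042  0.0752] [ 0.4339 -3.1693]
[[338.1192 170.1678]
 [338.712  165.2828]] [[306.5567 198.1359]
 [306.4162 177.8064]]
42 [0.4833 0.2918 0.064 ] wrist [0.3499 0.2815 0.2126] 0.44908017669976513
30 [0.4801 0.2915 0.0616] wrist [0.3804 0.2839 0.2348] 0.47464818625254174
20 [0.4771 0.2913 0.0602] wrist [0.4089 0.2861 0.2482] 0.4990437441377744
42 [0.4078 0.3807 0.0643] wrist [0.284  0.3297 0.2129] 0.4351752674091377
30 [0.4048 0.3795 0.062 ] wrist [0.3123 0.3414 0.2352] 0.46269339199489573
20 [0.402  0.3783 0.0606] wrist [0.3388 0.3523 0.2485] 0.4887298341579373
42 [0.5381 0.3785 0.064 ] wrist [0.4199 0.3157 0.2126] 0.5253460896597619
30 [0.5353 0.377  0.0616] wrist [0.447  0.33   0.2348] 0.5556078132965101
20 [0.5326 0.3756 0.0602] wrist [0.4722 0.3435 0.2482] 0.5839074337503595
[0.6091 0.084  0.4243]
```

```bash
cat >> h.py <<'E'
def figlegs(A,L,B,th,up=.1):
    a=stub(A,L);R=tilt(A+180,th);T=np.array(B)+a*.06+R[:,2]*.019
    return [(T+[0,0,up],R),(T,R)]
E
python3 - <<'E'
from h import *
legs([((.53,.22,.28),tilt(58,5))]+figlegs(-157.6,41.5,(.434,.3915,.032),30),sp=.6)
E
```

```text
10 x [ 0.361 -0.257 -0.155] [0.0018 0.0068 0.0106]
9 x [-0.037 -0.467  0.257] [-0.0033  0.0075  0.0106]
4 x [-0.25   0.     0.433] [0. 0. 0.]
```

Call:
apply_moves(plan=".36 -.26 -.16 .0018 .0068 .0106;.36 -.26 -.16 .0018 .0068 .0106;.36 -.26 -.16 .0018 .0068 .0106;.36 -.26 -.16 .0018 .0068 .0106;.36 -.26 -.16 .0018 .0068 .0106;.36 -.26 -.16 .0018 .0068 .0106;.36 -.26 -.16 .0018 .0068 .0106;.36 -.26 -.16 .0018 .0068 .0106;.36 -.26 -.16 .0018 .0068 .0106;.36 -.26 -.16 .0018 .0068 .0106", gripper=0.2)

```text
time_s: 11.68
position: [0.5266, 0.2202, 0.2796]
tcp_rot: [[0.533, 0.845, 0.041], [0.842, -0.535, 0.073], [0.083, -0.004, -0.997]]
force: [-0.0, 0.4, -0.1]
opening: 0.599
grasp_force: 0.0
```

Call:
apply_moves(plan="-.04 -.47 .26 -.0033 .0075 .0106;-.04 -.47 .26 -.0033 .0075 .0106;-.04 -.47 .26 -.0033 .0075 .0106;-.04 -.47 .26 -.0033 .0075 .0106;-.04 -.47 .26 -.0033 .0075 .0106;-.04 -.47 .26 -.0033 .0075 .0106;-.04 -.47 .26 -.0033 .0075 .0106;-.04 -.47 .26 -.0033 .0075 .0106;0 0 0 0 0 0;0 0 0 0 0 0")

```text
time_s: 12.52
position: [0.4139, 0.3431, 0.1782]
tcp_rot: [[0.791, 0.474, 0.387], [0.439, -0.88, 0.182], [0.427, 0.026, -0.904]]
force: [-0.1, 0.2, 0.0]
opening: 0.598
grasp_force: 0.0
```

Run:
```python
from h import *
say()
legs(figlegs(-157.6,41.5,(.434,.3915,.032),30),sp=.45)
```

```text
t 12.5 p [0.4139 0.3431 0.1782] z [ 0.387  0.182 -0.904] yaw 29.01 F [-0.1  0.2  0. ] op 0.598 g 0.0 j [ 29.  22. 116.  -5.  17.  94.]
2 x [ 0.011 -0.369  0.195] [-0.002   0.0065  0.0082]
5 x [-0.2    0.     0.346] [0. 0. 0.]
```

Run:
```python
from h import *
legs(figlegs(-157.6,41.5,(.434,.3915,.032),25),sp=.45)
```

```text
2 x [-0.001 -0.37   0.195] [-0.0016 -0.0005  0.0083]
5 x [-0.169  0.     0.363] [0. 0. 0.]
```

Call:
apply_moves(plan="0 -.37 .19 -.0016 0 .0083;0 -.37 .19 -.0016 0 .0083;-.17 0 .36 0 0 0;-.17 0 .36 0 0 0;-.17 0 .36 0 0 0;0 0 0 0 0 0;0 0 0 0 0 0")

```text
time_s: 13.1
position: [0.4086, 0.3744, 0.1039]
tcp_rot: [[0.831, 0.389, 0.397], [0.352, -0.921, 0.165], [0.43, 0.003, -0.903]]
force: [0.1, -0.9, 1.0]
opening: 0.601
grasp_force: 0.0
```

Run:
```python
from h import *
say()
legs(figlegs(-157.6,41.5,(.434,.3915,.032),25)[1:],sp=.45)
```

```text
t 13.1 p [0.4086 0.3744 0.1039] z [ 0.397  0.165 -0.903] yaw 22.95 F [ 0.1 -0.9  1. ] op 0.601 g 0.0 j [ 34.  32. 117. -36.   8. 136.]
2 x [-0.205 -0.062  0.392] [-0.0001 -0.0007  0.0007]
```

Call:
apply_moves(plan="-.14 -.05 .25 0 -.004 0;-.14 -.04 .26 0 -.004 0;-.12 -.04 .26 0 0 0;0 0 0 0 0 0;0 0 0 0 0 0")

```text
time_s: 13.52
position: [0.4039, 0.3802, 0.0624]
tcp_rot: [[0.849, 0.389, 0.357], [0.36, -0.921, 0.149], [0.387, 0.002, -0.922]]
force: [-0.2, 0.4, 0.3]
opening: 0.6
grasp_force: 0.0
```

Run:
```python
from h import *
say()
legs(figlegs(-157.6,41.5,(.434,.3915,.032),23)[1:],sp=.45)
```

```text
t 13.5 p [0.4039 0.3802 0.0624] z [ 0.357  0.149 -0.922] yaw 22.98 F [-0.2  0.4  0.3] op 0.6 g 0.0 j [ 34.  37. 116. -42.   7. 142.]
1 x [-0.027  0.021  0.054] [-0.0002  0.0006  0.0015]
```

Call:
apply_moves(plan="-.03 .02 .05 0 0 0;0 0 0 0 0 0;0 0 0 0 0 0;0 0 0 0 0 0;0 0 0 0 0 0;0 0 0 0 0 0;0 0 0 0 0 0;0 0 0 0 0 0;0 0 0 0 0 0;0 0 0 0 0 0", gripper=-1)

```text
time_s: 14.35
position: [0.4031, 0.3794, 0.0591]
tcp_rot: [[0.849, 0.39, 0.357], [0.36, -0.921, 0.149], [0.387, 0.002, -0.922]]
force: [0.0, -0.9, 4.8]
opening: 0.255
grasp_force: 29.5
```

Call:
apply_moves(plan=".06 0 -.14 0 0 0;.12 0 -.28 0 0 0;.12 0 -.28 0 0 0;.12 0 -.28 0 0 0;.12 0 -.28 0 0 0;.12 0 -.28 0 0 0;.12 0 -.28 0 0 0;.12 0 -.28 0 0 0;.12 0 -.28 0 0 0;0 0 0 0 0 0")

```text
time_s: 15.18
position: [0.4047, 0.3807, 0.1902]
tcp_rot: [[0.848, 0.39, 0.359], [0.359, -0.921, 0.151], [0.39, 0.001, -0.921]]
force: [0.3, 0.2, -2.6]
opening: 0.251
grasp_force: 29.5
```

```bash
cat >> h.py <<'E'
CUP=np.array([[.6087,.1122],[.6172,.0407],[.6258,-.0307],[.6343,-.1022]])
def ballpix(n,im,X,r=.032,win=26):
    """circle of wood colour nearest to expected ball X"""
    u=proj(n,[X])[0]; K,D,p,R=KD(n); rp=K[0,0]*r/np.linalg.norm(np.array(X)-p)
    x0,y0=(u-win).astype(int); x0=max(x0,0);y0=max(y0,0); c=im[y0:y0+2*win,x0:x0+2*win]
    m=cv2.inRange(cv2.cvtColor(c,cv2.COLOR_RGB2HSV),(11,75,60),(23,190,255))
    return m,(x0,y0),rp
def placelegs(c,res,off=.060,up=.1):
    R=tilt(96.8,-res);C=np.r_[CUP[c],.0586];T=C+[0,0,off]+R[:,2]*.019
    return [(T+[0,0,up],R),(T+[0,0,.02],R)]
E
python3 - <<'E'
from h import *
say()
legs([((.52,.2,.3),tilt(60,2))]+placelegs(1,19),sp=.6)
E
```

```text
t 15.2 p [0.4047 0.3807 0.1902] z [ 0.359  0.151 -0.921] yaw 22.95 F [ 0.3  0.2 -2.6] op 0.251 g 29.5 j [ 34.  22. 110. -10.  25. 110.]
9 x [-0.001  0.491 -0.243] [ 0.0025 -0.0062 -0.0112]
9 x [-0.281  0.295  0.266] [-0.0017 -0.0063 -0.0113]
3 x [0.174 0.    0.504] [0. 0. 0.]
```

Call:
apply_moves(plan="0 .49 -.24 .0025 -.0062 -.0112;0 .49 -.24 .0025 -.0062 -.0112;0 .49 -.24 .0025 -.0062 -.0112;0 .49 -.24 .0025 -.0062 -.0112;0 .49 -.24 .0025 -.0062 -.0112;0 .49 -.24 .0025 -.0062 -.0112;0 .49 -.24 .0025 -.0062 -.0112;0 .49 -.24 .0025 -.0062 -.0112;0 .49 -.24 .0025 -.0062 -.0112;0 0 0 0 0 0")

```text
time_s: 16.02
position: [0.5201, 0.2019, 0.2942]
tcp_rot: [[0.525, 0.851, 0.035], [0.85, -0.526, 0.033], [0.047, 0.012, -0.999]]
force: [2.2, 1.3, -2.4]
opening: 0.249
grasp_force: 30.0
```

Call:
apply_moves(plan="-.28 .3 .27 -.0017 -.0063 -.0113;-.28 .3 .27 -.0017 -.0063 -.0113;-.28 .3 .27 -.0017 -.0063 -.0113;-.28 .3 .27 -.0017 -.0063 -.0113;-.28 .3 .27 -.0017 -.0063 -.0113;-.28 .3 .27 -.0017 -.0063 -.0113;-.28 .3 .27 -.0017 -.0063 -.0113;-.28 .3 .27 -.0017 -.0063 -.0113;-.28 .3 .27 -.0017 -.0063 -.0113;0 0 0 0 0 0")

```text
time_s: 16.85
position: [0.61, 0.0348, 0.1875]
tcp_rot: [[-0.085, 0.996, 0.034], [0.942, 0.092, -0.323], [-0.325, 0.004, -0.946]]
force: [0.5, 0.1, -3.4]
opening: 0.251
grasp_force: 30.0
```

Run:
```python
from h import *
say()
legs(placelegs(1,19),sp=.5)
```

```text
t 16.9 p [0.61   0.0348 0.1875] z [ 0.034 -0.323 -0.946] yaw 95.18 F [ 0.5  0.1 -3.4] op 0.251 g 30.0 j [  2.  33.  87. -22.  61.   8.]
1 x [-0.104  0.159 -0.241] [-0.0007 -0.0002 -0.0043]
4 x [0.13  0.    0.378] [0. 0. 0.]
```

Call:
apply_moves(plan=".1 .04 .32 0 0 -.0043;.1 .04 .32 0 0 0;.11 .04 .32 0 0 0;.11 .04 .31 0 0 0;0 0 0 0 0 0;0 0 0 0 0 0")

```text
time_s: 17.35
position: [0.6162, 0.0371, 0.1233]
tcp_rot: [[-0.111, 0.993, 0.034], [0.94, 0.116, -0.321], [-0.323, -0.004, -0.947]]
force: [0.1, 0.8, -2.0]
opening: 0.25
grasp_force: 30.0
```

```bash
cat >> h.py <<'E'
def hough(n,im,X,win=22):
    K,D,p,R=KD(n);u=proj(n,[X])[0];rp=K[0,0]*.032/np.linalg.norm(np.array(X)-p)
    o=(u-win).astype(int);c=cv2.resize(cv2.cvtColor(im,cv2.COLOR_RGB2GRAY)[o[1]:o[1]+2*win,o[0]:o[0]+2*win],None,fx=6,fy=6,interpolation=2)
    H=cv2.HoughCircles(c,cv2.HOUGH_GRADIENT_ALT,1.5,8,param1=120,param2=.3,minRadius=int(rp*5.3),maxRadius=int(rp*6.8))
    return [] if H is None else [np.r_[h[:2]/6+o-.42,h[2]/6/rp] for h in H.reshape(-1,H.shape[-1])]
E
python3 - <<'E'
from h import *
say()
im=snap("scene","s6");t=snap("top","t6");s=bot.read_state();g=s["position"]-.019*s["tcp_rot"][:,2]
C=np.r_[CUP[1],.0586];print(proj("scene",[C,C+[0,0,.02]]),hough("scene",im,g-[0,0,.06]))
print(proj("top",[C,C+[0,0,.02]]),hough("top",t,g-[0,0,.06]))
C=np.r_[CUP[2],.0586];print("old",proj("scene",[C]),hough("scene",im,C))
print(proj("top",[C]),hough("top",t,C))
u=proj("scene",[g-[0,0,.03]])[0].astype(int)
cv2.imwrite("pics/c6.png",cv2.resize(im[u[1]-37:u[1]+38,u[0]-50:u[0]+50],(800,600),interpolation=2)[:,:,::-1]);print(u)
E
```

```text
t 17.4 p [0.6162 0.0371 0.1233] z [ 0.034 -0.321 -0.947] yaw 96.72 F [ 0.1  0.8 -2. ] op 0.25 g 30.0 j [  2.  38.  88. -23.  55.   9.]
[[293.0662 206.67  ]
 [292.9416 201.4428]] []
[[317.0777 172.6945]
 [316.9604 171.5187]] []
old [[306.5567 198.1359]] []
[[338.1192 170.1678]] [array([338.33  , 169.33  ,   1.0049]), array([340.33, 175.58,   1.  ]), array([334.58  , 177.08  ,   0.9915])]
[292 192]
```

View pics/c6.png

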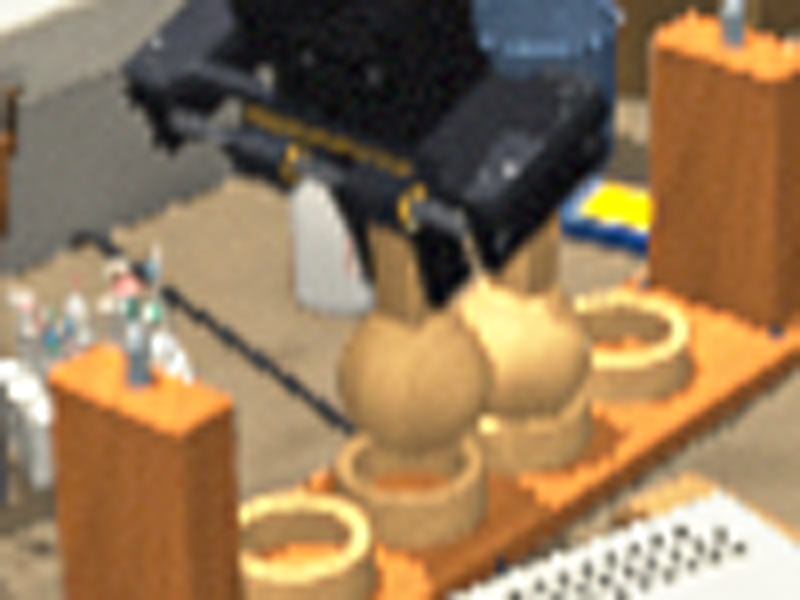

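Held figure's ball is at crop (416,383) over its rim at (410,465), its stub leaning about 8–10° to the left, which is +y. The first figure still stands well. I'll turn the held figure about its ball and lower it.

```bash
cat >> h.py <<'E'
def reball(lean,turn,c,dz,L=.06,dxy=(0,0)):
    """lean: stub lean towards +row(deg); turn about tool y by `turn`, ball to cup c + dz"""
    s=bot.read_state();R=s["tcp_rot"];p=s["position"];g=p-.019*R[:,2]
    a=np.array([-.118*np.sin(np.radians(lean)),.993*np.sin(np.radians(lean)),np.cos(np.radians(lean))])
    b=g-L*a;o=R.T@(b-p);R2=R@Ro.from_euler("y",turn,degrees=True).as_matrix()
    C=np.r_[CUP[c]+dxy,.0586+dz];print("ball",b,"to",C);legs([(C-R2@o,R2)],sp=.3)
    print("down 5mm",np.round(R2.T@[0,0,-.1],3))
E
python3 - <<'E'
from h import *
reball(9,7,1,.008)
E
```

```text
ball [0.6184 0.0338 0.0842] to [0.6172 0.0407 0.0666]
2 x [ 0.07  -0.004  0.161] [-0.      0.0097 -0.    ]
down 5mm [ 0.021 -0.     0.098]
```

Call:
apply_moves(plan=".04 0 .13 0 .0097 0;.04 0 .13 0 .0097 0;0 0 0 0 0 0;0 0 0 0 0 0;.02 0 .05 0 0 0;0 0 0 0 0 0;0 0 0 0 0 0")

```text
time_s: 18.03
position: [0.6178, 0.0378, 0.109]
tcp_rot: [[-0.115, 0.993, 0.024], [0.972, 0.117, -0.205], [-0.207, 0.0, -0.978]]
force: [-0.6, 0.1, -2.6]
opening: 0.253
grasp_force: 30.0
```

Call:
apply_moves(plan=".01 0 .05 0 0 0;0 0 0 0 0 0;0 0 0 0 0 0")

```text
time_s: 18.28
position: [0.6177, 0.0374, 0.106]
tcp_rot: [[-0.114, 0.993, 0.024], [0.972, 0.117, -0.205], [-0.206, -0.0, -0.979]]
force: [0.1, -0.6, -2.4]
opening: 0.247
grasp_force: 30.0
```

Call:
apply_moves(plan=".01 0 .05 0 0 0;0 0 0 0 0 0;0 0 0 0 0 0")

```text
time_s: 18.53
position: [0.619, 0.0365, 0.1042]
tcp_rot: [[-0.114, 0.993, 0.026], [0.972, 0.117, -0.206], [-0.207, 0.002, -0.978]]
force: [1.1, -2.3, 0.0]
opening: 0.248
grasp_force: 30.0
```

Call:
apply_moves(plan="-.01 0 .03 0 0 0;-.01 0 .03 0 0 0;0 0 0 0 0 0;0 0 0 0 0 0")

```text
time_s: 18.87
position: [0.62, 0.0347, 0.1022]
tcp_rot: [[-0.113, 0.993, 0.028], [0.972, 0.117, -0.206], [-0.208, 0.004, -0.978]]
force: [1.1, -3.1, 4.8]
opening: 0.247
grasp_force: 30.0
```

Call:
apply_moves(plan="0 0 0 0 0 0;0 0 0 0 0 0;0 0 0 0 0 0;0 0 0 0 0 0;0 0 0 0 0 0;0 0 0 0 0 0", gripper=-0.1)

```text
time_s: 19.37
position: [0.6175, 0.0357, 0.1006]
tcp_rot: [[-0.114, 0.993, 0.023], [0.972, 0.116, -0.204], [-0.206, -0.001, -0.979]]
force: [0.1, -0.0, 0.2]
opening: 0.442
grasp_force: 0.0
```

Call:
apply_moves(plan="0 0 -.3 0 0 0;0 0 -.4 0 0 0;0 0 -.5 0 0 0;0 0 -.5 0 0 0;0 0 -.5 0 0 0;0 0 -.5 0 0 0;0 0 -.5 0 0 0;0 0 0 0 0 0")

```text
time_s: 20.03
position: [0.6171, 0.0693, 0.2632]
tcp_rot: [[-0.113, 0.993, 0.035], [0.972, 0.117, -0.204], [-0.207, 0.011, -0.978]]
force: [0.3, 0.2, -0.0]
opening: 0.451
grasp_force: 0.0
```

Run:
```python
from h import *
say()
im=snap("scene","s7");t=snap("top","t7")
for c in (1,2):
    C=np.r_[CUP[c],.0586]
    print(c,proj("top",[C]),hough("top",t,C),proj("scene",[C]),hough("scene",im,C))
    # tip faces: bright pixels near the expected tip
    for n,i in(("top",t),("scene",im)):
        u=proj(n,[C+[0,0,.078]])[0];o=(u-8).astype(int);w=i[o[1]:o[1]+16,o[0]:o[0]+16]
        m=cv2.inRange(cv2.cvtColor(w,cv2.COLOR_RGB2HSV),(8,40,215),(30,190,255))
        ys,xs=np.nonzero(m);print(n,u,"bright",np.array([xs.mean()+o[0],ys.mean()+o[1]]),len(xs))
legs([((.54,.2,.28),tilt(60,5))]+figlegs(-175.6,42,(.512,.294,.032),27),sp=.6)
```

```text
t 20.0 p [0.6171 0.0693 0.2632] z [ 0.035 -0.204 -0.978] yaw 96.62 F [ 0.3  0.2 -0. ] op 0.451 g 0.0 j [  2.  28.  81. -13.  70.  -1.]
1 [[317.0777 172.6945]] [array([322.58  , 166.33  ,   0.9842]), array([321.33  , 162.08  ,   1.0149]), array([318.08  , 173.83  ,   0.9759])] [[293.0662 206.67  ]] [array([292.08  , 209.08  ,   0.9904]), array([283.08, 196.33,   1.  ])]
top [316.6029 167.9356] bright [319.5312 164.1562] 32
scene [292.5752 185.8977] bright [294.8 184.6] 5
2 [[338.1192 170.1678]] [array([338.33  , 169.58  ,   1.0034]), array([340.33  , 177.33  ,   0.9917]), array([340.33 , 163.33 ,   0.994]), array([343.58  , 167.33  ,   1.0065])] [[306.5567 198.1359]] [array([307.08  , 193.58  ,   0.9853]), array([293.08  , 209.33  ,   0.9654]), array([310.33  , 206.83  ,   1.0389])]
top [338.712  165.2828] bright [336.9873 164.4459] 157
scene [306.4162 177.8064] bright [307.0455 178.1818] 22
8 x [ 0.295 -0.239 -0.082] [0.0008 0.0057 0.0128]
12 x [-0.046 -0.202  0.19 ] [-0.0036  0.0047  0.0124]
4 x [-0.227  0.     0.446] [0. 0. 0.]
```

Call:
apply_moves(plan=".3 -.24 -.08 .0008 .0057 .0128;.3 -.24 -.08 .0008 .0057 .0128;.3 -.24 -.08 .0008 .0057 .0128;.3 -.24 -.08 .0008 .0057 .0128;.3 -.24 -.08 .0008 .0057 .0128;.3 -.24 -.08 .0008 .0057 .0128;.3 -.24 -.08 .0008 .0057 .0128;.3 -.24 -.08 .0008 .0057 .0128", gripper=0.2)

```text
time_s: 20.8
position: [0.5382, 0.2021, 0.2764]
tcp_rot: [[0.505, 0.862, 0.038], [0.859, -0.506, 0.078], [0.087, -0.007, -0.996]]
force: [-0.2, 0.1, 0.5]
opening: 0.598
grasp_force: 0.0
```

Call:
apply_moves(plan="-.05 -.2 .19 -.0036 .0047 .0124;-.05 -.2 .19 -.0036 .0047 .0124;-.05 -.2 .19 -.0036 .0047 .0124;-.05 -.2 .19 -.0036 .0047 .0124;-.05 -.2 .19 -.0036 .0047 .0124;-.05 -.2 .19 -.0036 .0047 .0124;-.05 -.2 .19 -.0036 .0047 .0124;-.05 -.2 .19 -.0036 .0047 .0124;-.05 -.2 .19 -.0036 .0047 .0124;-.05 -.2 .19 -.0036 .0047 .0124")

```text
time_s: 21.63
position: [0.4777, 0.269, 0.1767]
tcp_rot: [[0.89, 0.245, 0.385], [0.236, -0.969, 0.07], [0.39, 0.028, -0.92]]
force: [0.9, -0.3, 0.2]
opening: 0.601
grasp_force: 0.0
```

Run:
```python
from h import *
say()
legs(figlegs(-175.6,42,(.512,.294,.032),27),sp=.45)
im=snap("scene","s8");t=snap("top","t8")
c=lambda i,x,y,f,w,h:cv2.resize(i[y:y+h,x:x+w],(w*f,h*f),interpolation=2)
A=c(im,270,155,7,57,64);B=c(t,300,145,7,57,64)[:448]
cv2.imwrite("pics/c8.png",np.hstack([A,B])[:,:,::-1])
```

```text
t 21.6 p [0.4777 0.269  0.1767] z [ 0.385  0.07  -0.92 ] yaw 14.85 F [ 0.9 -0.3  0.2] op 0.601 g 0.0 j [ 20.  23. 112. -10.  22. 104.]
3 x [-0.003 -0.147  0.12 ] [-0.0025  0.0036  0.0088]
5 x [-0.182  0.     0.356] [0. 0. 0.]
```

View pics/c8.png

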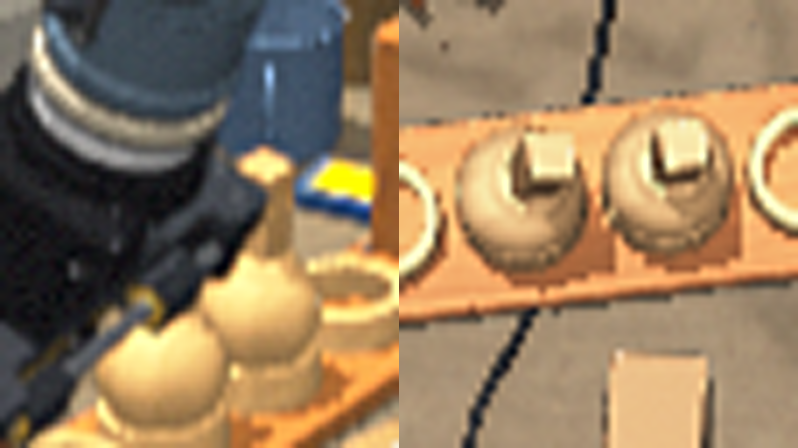

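In the top half, the second figure's ball is at crop (521,199) with its tip at (551,156), so it leans about 11° towards −y. The first figure (ball (668,183), tip (680,150)) is within about 3°. I'll straighten the second one later and carry on with figure 2.

Call:
apply_moves(plan="0 -.15 .12 -.0025 0 .0088;0 -.15 .12 -.0025 .0018 .0088;0 -.15 .12 -.0025 .0018 .0088;-.18 0 .36 0 0 0;-.18 0 .36 0 0 0;-.18 0 .36 0 0 0;0 0 0 0 0 0;0 0 0 0 0 0")

```text
time_s: 22.4
position: [0.481, 0.291, 0.1009]
tcp_rot: [[0.907, 0.081, 0.414], [0.077, -0.997, 0.027], [0.415, 0.008, -0.91]]
force: [-0.2, 0.5, -0.5]
opening: 0.6
grasp_force: 0.0
```

Run:
```python
from h import *
say()
legs(figlegs(-175.6,42,(.512,.294,.032),25)[1:],sp=.45)
```

```text
t 22.4 p [0.481  0.291  0.1009] z [ 0.414  0.027 -0.91 ] yaw 4.83 F [-0.2  0.5 -0.5] op 0.6 g 0.0 j [ 24.  33. 114. -39.  13. 147.]
2 x [-0.182 -0.008  0.374] [0.0004 0.0007 0.0005]
```

Call:
apply_moves(plan="-.12 0 .25 0 0 0;-.12 0 .25 0 0 0;-.12 -.01 .25 0 0 0;0 0 0 0 0 0;0 0 0 0 0 0")

```text
time_s: 22.82
position: [0.4842, 0.2932, 0.0648]
tcp_rot: [[0.908, 0.081, 0.411], [0.076, -0.997, 0.029], [0.412, 0.005, -0.911]]
force: [0.6, -0.4, -0.0]
opening: 0.604
grasp_force: 0.0
```

Call:
apply_moves(plan="0 0 0 0 0 0;0 0 0 0 0 0;0 0 0 0 0 0;0 0 0 0 0 0;0 0 0 0 0 0;0 0 0 0 0 0;0 0 0 0 0 0;0 0 0 0 0 0;0 0 0 0 0 0;0 0 0 0 0 0", gripper=-1)

```text
time_s: 23.65
position: [0.4832, 0.2935, 0.0645]
tcp_rot: [[0.908, 0.082, 0.41], [0.076, -0.997, 0.03], [0.411, 0.004, -0.912]]
force: [-2.2, 0.9, 4.5]
opening: 0.253
grasp_force: 29.7
```

Call:
apply_moves(plan=".06 0 -.14 0 0 0;.12 0 -.28 0 0 0;.12 0 -.28 0 0 0;.12 0 -.28 0 0 0;.12 0 -.28 0 0 0;.12 0 -.28 0 0 0;.12 0 -.28 0 0 0;.12 0 -.28 0 0 0;.12 0 -.28 0 0 0;0 0 0 0 0 0")

```text
time_s: 24.48
position: [0.4817, 0.2941, 0.1959]
tcp_rot: [[0.907, 0.081, 0.413], [0.075, -0.997, 0.03], [0.414, 0.003, -0.91]]
force: [1.0, 0.3, -2.0]
opening: 0.252
grasp_force: 29.7
```

Run:
```python
from h import *
say()
legs([((.52,.2,.3),tilt(52,2))]+placelegs(0,17),sp=.6)
```

```text
t 24.5 p [0.4817 0.2941 0.1959] z [ 0.413  0.03  -0.91 ] yaw 4.74 F [ 1.   0.3 -2. ] op 0.252 g 29.7 j [ 25.  22. 109. -19.  27. 125.]
11 x [ 0.033  0.2   -0.182] [ 0.0028 -0.0053 -0.0117]
10 x [-0.103  0.224  0.218] [-0.0016 -0.005  -0.0124]
3 x [0.156 0.    0.51 ] [0. 0. 0.]
```

Run:
```python
from h import *
legs([((.53,.15,.3),tilt(58,2))]+placelegs(3,17,up=.15),sp=.6)
```

```text
12 x [-0.006  0.269 -0.173] [ 0.0029 -0.0048 -0.0121]
10 x [-0.442  0.335  0.157] [-0.0014 -0.0051 -0.0107]
5 x [0.152 0.    0.497] [0. 0. 0.]
```

Call:
apply_moves(plan="0 .32 -.21 .0035 -.0058 -.0145;0 .32 -.21 .0035 -.0058 -.0145;0 .32 -.21 .0035 -.0058 -.0145;0 .32 -.21 .0035 -.0058 -.0145;0 .32 -.21 .0035 -.0058 -.0145;0 .32 -.21 .0035 -.0058 -.0145;0 .32 -.21 .0035 -.0058 -.0145;0 .32 -.21 .0035 -.0058 -.0145;0 .32 -.21 .0035 -.0058 -.0145;0 .32 -.21 .0035 -.0058 -.0145")

```text
time_s: 25.32
position: [0.5214, 0.1566, 0.2914]
tcp_rot: [[0.583, 0.812, 0.032], [0.811, -0.584, 0.035], [0.047, 0.006, -0.999]]
force: [-0.2, 0.4, -2.2]
opening: 0.252
grasp_force: 29.9
```

Call:
apply_moves(plan="-.44 .33 .16 -.0014 -.0051 -.0107;-.44 .33 .16 -.0014 -.0051 -.0107;-.44 .33 .16 -.0014 -.0051 -.0107;-.44 .33 .16 -.0014 -.0051 -.0107;-.44 .33 .16 -.0014 -.0051 -.0107;-.44 .33 .16 -.0014 -.0051 -.0107;-.44 .33 .16 -.0014 -.0051 -.0107;-.44 .33 .16 -.0014 -.0051 -.0107;-.44 .33 .16 -.0014 -.0051 -.0107;-.44 .33 .16 -.0014 -.0051 -.0107")

```text
time_s: 26.15
position: [0.6072, -0.1056, 0.2383]
tcp_rot: [[-0.046, 0.999, 0.026], [0.957, 0.051, -0.286], [-0.287, 0.011, -0.958]]
force: [0.6, -0.4, -1.6]
opening: 0.253
grasp_force: 30.0
```

Call:
apply_moves(plan="0 0 0 0 0 0;0 0 0 0 0 0")

```text
time_s: 26.32
position: [0.6073, -0.105, 0.2383]
tcp_rot: [[-0.041, 0.999, 0.025], [0.958, 0.046, -0.284], [-0.285, 0.013, -0.958]]
force: [0.0, 1.3, -2.1]
opening: 0.248
grasp_force: 30.0
```

Run:
```python
from h import *
say()
legs(placelegs(3,17,up=.15),sp=.6)
legs(placelegs(3,17,up=.15)[1:],sp=.6)
```

```text
t 26.3 p [ 0.6073 -0.105   0.2383] z [ 0.025 -0.284 -0.958] yaw 92.43 F [ 0.   1.3 -2.1] op 0.248 g 30.0 j [-12.  28.  86. -18.  62.  -7.]
2 x [-0.077  0.276 -0.101] [-0.0007 -0.0006 -0.0058]
5 x [0.152 0.    0.497] [0. 0. 0.]
5 x [0.118 0.106 0.458] [-0.0003 -0.0002 -0.0023]
```

Call:
apply_moves(plan="-.08 .28 -.1 -.0007 0 -.0058;-.08 .28 -.1 -.0007 0 -.0058;.15 0 .5 0 0 0;.15 0 .5 0 0 0;.15 0 .5 0 0 0;.15 0 .5 0 0 0;0 0 0 0 0 0;0 0 0 0 0 0")

```text
time_s: 26.98
position: [0.6344, -0.1061, 0.1466]
tcp_rot: [[-0.117, 0.993, 0.033], [0.951, 0.121, -0.283], [-0.285, -0.002, -0.958]]
force: [0.0, 0.8, -1.4]
opening: 0.248
grasp_force: 30.0
```

Run:
```python
from h import *
say()
legs(placelegs(3,17)[1:])
im=snap("scene","s9");s=bot.read_state();g=s["position"]-.019*s["tcp_rot"][:,2]
# ball silhouette vs background: scan wood mask rows
C=np.r_[CUP[3],.0586];print("cup",proj("scene",[C]),"exp ball",g-[0,0,.06],proj("scene",[g-[0,0,.06]]))
u=proj("scene",[g-[0,0,.06]])[0].astype(int)
c=im[u[1]-30:u[1]+35,u[0]-40:u[0]+40]
m=cv2.inRange(cv2.cvtColor(c,cv2.COLOR_RGB2HSV),(12,80,60),(22,200,255))
for y in range(14,60,2):
    xs=np.nonzero(m[y])[0];print(u[1]-30+y,"".join("#" if v else "." for v in m[y]))
print(u[0]-40)
```

```text
t 27.0 p [ 0.6344 -0.1061  0.1466] z [ 0.033 -0.283 -0.958] yaw 96.99 F [ 0.   0.8 -1.4] op 0.248 g 30.0 j [-12.  36.  87. -20.  53.  -8.]
1 x [0.117 0.008 0.511] [-0.0001 -0.0012  0.0005]
cup [[319.2885 190.1098]] exp ball [ 0.6355 -0.1012  0.1068] [[318.9394 177.9006]]
161 .......................................####.....#####....####################...
163 .......................................####......####...#####################...
165 .......................................#####.....#################.###########..
167 .................#####.................#####.....#################.############.
169 ..............########.................#####...################################.
171 ..............########................##########################################
173 ..............########..............############################################
175 ..............########.............#############################################
177 ..............##########...##..##.##############################################
179 ..............####.####.#####...###########################
[... 430 characters left out ...]
################
191 ............############.#######################################################
193 ##..........##########..........######################################.#########
195 #####################............####################################.##########
197 #######################........##############################.#######.##########
199 ##########....############.########################################.############
201 .#######...........#############################################.###############
203 ...#.##..............###########################################################
205 ###..####.........#########################################..###################
278
```

Call:
apply_moves(plan=".06 0 .19 0 0 0;.06 0 .19 0 0 0;.06 0 .19 0 0 0;.06 0 .19 0 0 0;0 0 0 0 0 0;0 0 0 0 0 0")

```text
time_s: 27.53
position: [0.6359, -0.1064, 0.1078]
tcp_rot: [[-0.115, 0.993, 0.037], [0.951, 0.121, -0.284], [-0.287, 0.002, -0.958]]
force: [0.8, -0.1, -2.2]
opening: 0.249
grasp_force: 30.0
```

Call:
apply_moves(plan=".014 0 .048 0 0 0;.014 0 .048 0 0 0;0 0 0 0 0 0;0 0 0 0 0 0")

```text
time_s: 27.87
position: [0.6374, -0.1067, 0.1059]
tcp_rot: [[-0.114, 0.993, 0.041], [0.951, 0.121, -0.286], [-0.289, 0.006, -0.957]]
force: [-1.9, 1.2, 5.8]
opening: 0.252
grasp_force: 30.0
```

Call:
apply_moves(plan=".014 0 .048 0 0 0;0 0 0 0 0 0;0 0 0 0 0 0")

```text
time_s: 28.12
position: [0.6379, -0.1066, 0.1055]
tcp_rot: [[-0.114, 0.993, 0.042], [0.95, 0.121, -0.287], [-0.29, 0.007, -0.957]]
force: [-4.2, 3.9, 14.2]
opening: 0.247
grasp_force: 30.0
```

Call:
apply_moves(plan="0 -.03 -.03 0 0 0;.01 -.03 0 0 0 0;0 0 0 0 0 0;0 0 0 0 0 0")

```text
time_s: 28.45
position: [0.6363, -0.106, 0.1051]
tcp_rot: [[-0.114, 0.992, 0.045], [0.951, 0.122, -0.286], [-0.289, 0.011, -0.957]]
force: [0.4, 2.5, 8.4]
opening: 0.249
grasp_force: 30.0
```

Call:
apply_moves(plan=".007 0 .024 0 0 0;0 0 0 0 0 0;0 0 0 0 0 0")

```text
time_s: 28.7
position: [0.6364, -0.106, 0.1049]
tcp_rot: [[-0.114, 0.992, 0.046], [0.95, 0.122, -0.286], [-0.29, 0.011, -0.957]]
force: [-1.0, 4.6, 12.7]
opening: 0.249
grasp_force: 30.0
```

Call:
apply_moves(plan="0 0 0 0 0 0;0 0 0 0 0 0;0 0 0 0 0 0;0 0 0 0 0 0;0 0 0 0 0 0;0 0 0 0 0 0", gripper=-0.1)

```text
time_s: 29.2
position: [0.6332, -0.1062, 0.1008]
tcp_rot: [[-0.115, 0.993, 0.037], [0.951, 0.121, -0.285], [-0.287, 0.003, -0.958]]
force: [0.1, -0.1, -0.0]
opening: 0.447
grasp_force: 0.0
```

Call:
apply_moves(plan="0 0 -.3 0 0 0;0 0 -.4 0 0 0;0 0 -.5 0 0 0;0 0 -.6 0 0 0;0 0 -.6 0 0 0;0 0 -.6 0 0 0;.6 0 -.2 0 0 0;.7 0 0 0 0 0;.7 0 0 0 0 0;.7 0 0 0 0 0")

```text
time_s: 30.03
position: [0.6116, 0.0689, 0.2159]
tcp_rot: [[-0.114, 0.993, 0.039], [0.951, 0.12, -0.285], [-0.287, 0.005, -0.958]]
force: [0.8, 0.8, -0.1]
opening: 0.447
grasp_force: 0.0
```

Run:
```python
from h import *
say()
legs([((.6,.28,.26),tilt(55,10))]+figlegs(-152,42,(.5635,.392,.032),33,up=.12),sp=.7)
```

```text
t 30.0 p [0.6116 0.0689 0.2159] z [ 0.039 -0.285 -0.958] yaw 96.82 F [ 0.8  0.8 -0.1] op 0.447 g 0.0 j [  4.  31.  84. -18.  65.   5.]
10 x [ 0.412 -0.107 -0.126] [0.0008 0.0071 0.0117]
8 x [-0.016 -0.295  0.202] [-0.0035  0.0078  0.0088]
4 x [-0.327  0.     0.503] [0. 0. 0.]
```

Call:
apply_moves(plan=".41 -.11 -.13 .0008 .0071 .0117;.41 -.11 -.13 .0008 .0071 .0117;.41 -.11 -.13 .0008 .0071 .0117;.41 -.11 -.13 .0008 .0071 .0117;.41 -.11 -.13 .0008 .0071 .0117;.41 -.11 -.13 .0008 .0071 .0117;.41 -.11 -.13 .0008 .0071 .0117;.41 -.11 -.13 .0008 .0071 .0117;.41 -.11 -.13 .0008 .0071 .0117;.41 -.11 -.13 .0008 .0071 .0117", gripper=0.2)

```text
time_s: 30.87
position: [0.598, 0.2792, 0.2619]
tcp_rot: [[0.567, 0.818, 0.096], [0.805, -0.575, 0.147], [0.176, -0.006, -0.984]]
force: [0.5, 0.4, -0.0]
opening: 0.601
grasp_force: 0.0
```

Call:
apply_moves(plan="-.02 -.3 .2 -.0035 .0078 .0088;-.02 -.3 .2 -.0035 .0078 .0088;-.02 -.3 .2 -.0035 .0078 .0088;-.02 -.3 .2 -.0035 .0078 .0088;-.02 -.3 .2 -.0035 .0078 .0088;-.02 -.3 .2 -.0035 .0078 .0088;-.02 -.3 .2 -.0035 .0078 .0088;-.02 -.3 .2 -.0035 .0078 .0088;0 0 0 0 0 0;0 0 0 0 0 0")

```text
time_s: 31.7
position: [0.5311, 0.3772, 0.1819]
tcp_rot: [[0.742, 0.473, 0.475], [0.397, -0.881, 0.256], [0.54, -0.002, -0.842]]
force: [0.2, -0.6, -0.1]
opening: 0.597
grasp_force: 0.0
```

Run:
```python
from h import *
say()
im=snap("scene","s10");t=snap("top","t10")
c=lambda i,x,y,w,h:cv2.resize(i[y:y+h,x:x+w],(800,300),interpolation=2)
cv2.imwrite("pics/c10.png",np.vstack([c(im,250,155,106,40)[:0],c(t,285,140,107,40),c(t,170,170,107,40)])[:,:,::-1])
legs(figlegs(-152,42,(.5635,.392,.032),33,up=.12),sp=.45)
```

```text
t 31.7 p [0.5311 0.3772 0.1819] z [ 0.475  0.256 -0.842] yaw 28.15 F [ 0.2 -0.6 -0.1] op 0.597 g 0.0 j [ 25.  28. 106.   9.  13.  78.]
1 x [0.02  0.01  0.094] [-0.0003  0.0001 -0.    ]
6 x [-0.218  0.     0.335] [0. 0. 0.]
```

View pics/c10.png

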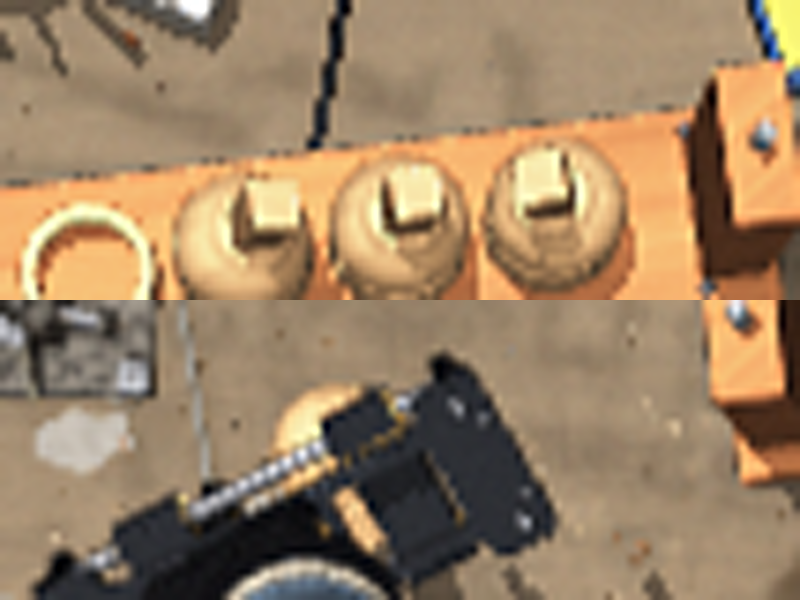

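The top view shows the cup3 figure leaning about 7° to +y, cup2 about 3°, and cup1 about 10° to −y. The gripper stands over figure 1 (ball at crop (320,430) in the lower half). Picking figure 1 now.

Call:
apply_moves(plan=".02 .01 .09 0 0 0;-.22 0 .33 0 -.003 0;-.22 0 .34 0 -.003 0;-.21 0 .34 0 -.003 0;-.21 0 .34 0 0 0;0 0 0 0 0 0;0 0 0 0 0 0")

```text
time_s: 32.38
position: [0.535, 0.3765, 0.0994]
tcp_rot: [[0.769, 0.468, 0.435], [0.406, -0.884, 0.233], [0.494, -0.002, -0.87]]
force: [-0.4, -0.2, 0.3]
opening: 0.6
grasp_force: 0.0
```

Run:
```python
from h import *
say()
legs(figlegs(-152,42,(.5635,.392,.032),29)[1:],sp=.3)
```

```text
t 32.4 p [0.535  0.3765 0.0994] z [ 0.435  0.233 -0.87 ] yaw 27.85 F [-0.4 -0.2  0.3] op 0.6 g 0.0 j [ 25.  36. 107.  14.   7.  73.]
3 x [-0.12  -0.001  0.234] [-0.0001 -0.0005 -0.0001]
```

Call:
apply_moves(plan="-.12 0 .23 0 -.001 0;-.12 0 .23 0 -.001 0;-.12 0 .24 0 0 0;0 0 0 0 0 0;0 0 0 0 0 0")

```text
time_s: 32.8
position: [0.5363, 0.3781, 0.0617]
tcp_rot: [[0.773, 0.469, 0.427], [0.409, -0.883, 0.229], [0.485, -0.003, -0.875]]
force: [1.6, 0.7, 0.1]
opening: 0.604
grasp_force: 0.0
```

Call:
apply_moves(plan="0 0 0 0 0 0;0 0 0 0 0 0;0 0 0 0 0 0;0 0 0 0 0 0;0 0 0 0 0 0;0 0 0 0 0 0;0 0 0 0 0 0;0 0 0 0 0 0;0 0 0 0 0 0;0 0 0 0 0 0", gripper=-1)

```text
time_s: 33.63
position: [0.5354, 0.3782, 0.0609]
tcp_rot: [[0.773, 0.47, 0.426], [0.41, -0.883, 0.229], [0.484, -0.002, -0.875]]
force: [-2.3, 0.2, 3.6]
opening: 0.253
grasp_force: 29.9
```

Call:
apply_moves(plan=".06 0 -.12 0 0 0;.14 0 -.26 0 0 0;.14 0 -.26 0 0 0;.14 0 -.26 0 0 0;.14 0 -.26 0 0 0;.14 0 -.26 0 0 0;.14 0 -.26 0 0 0;.14 0 -.26 0 0 0;.14 0 -.26 0 0 0;0 0 0 0 0 0")

```text
time_s: 34.47
position: [0.5349, 0.3773, 0.1875]
tcp_rot: [[0.772, 0.47, 0.429], [0.409, -0.883, 0.23], [0.486, -0.002, -0.874]]
force: [0.6, -0.0, -2.0]
opening: 0.247
grasp_force: 29.9
```

Run:
```python
from h import *
say()
legs([((.53,.2,.31),tilt(65,5))]+placelegs(0,14,up=.13),sp=.6)
```

```text
t 34.5 p [0.5349 0.3773 0.1875] z [ 0.429  0.23  -0.874] yaw 27.95 F [ 0.6 -0.  -2. ] op 0.247 g 29.9 j [ 25.  28. 103.   5.  20.  82.]
9 x [-0.191  0.29  -0.346] [ 0.0033 -0.0072 -0.011 ]
8 x [-0.18   0.236  0.215] [-0.0009 -0.0064 -0.0111]
4 x [0.133 0.    0.534] [0. 0. 0.]
```

Call:
apply_moves(plan="-.19 .29 -.35 .0033 -.0072 -.011;-.19 .29 -.35 .0033 -.0072 -.011;-.19 .29 -.35 .0033 -.0072 -.011;-.19 .29 -.35 .0033 -.0072 -.011;-.19 .29 -.35 .0033 -.0072 -.011;-.19 .29 -.35 .0033 -.0072 -.011;-.19 .29 -.35 .0033 -.0072 -.011;-.19 .29 -.35 .0033 -.0072 -.011;-.19 .29 -.35 .0033 -.0072 -.011;0 0 0 0 0 0")

```text
time_s: 35.3
position: [0.534, 0.1978, 0.3121]
tcp_rot: [[0.422, 0.905, 0.042], [0.902, -0.424, 0.074], [0.085, 0.007, -0.996]]
force: [2.2, -0.1, -2.4]
opening: 0.249
grasp_force: 30.0
```

Call:
apply_moves(plan="-.18 .24 .21 -.0009 -.0064 -.0111;-.18 .24 .21 -.0009 -.0064 -.0111;-.18 .24 .21 -.0009 -.0064 -.0111;-.18 .24 .21 -.0009 -.0064 -.0111;-.18 .24 .21 -.0009 -.0064 -.0111;-.18 .24 .21 -.0009 -.0064 -.0111;-.18 .24 .21 -.0009 -.0064 -.0111;-.18 .24 .21 -.0009 -.0064 -.0111;0 0 0 0 0 0;0 0 0 0 0 0")

```text
time_s: 36.13
position: [0.6082, 0.108, 0.2295]
tcp_rot: [[-0.116, 0.993, 0.023], [0.963, 0.118, -0.24], [-0.242, -0.005, -0.97]]
force: [-0.0, 0.1, -2.4]
opening: 0.25
grasp_force: 30.0
```

Run:
```python
from h import *
say()
legs(placelegs(0,13,up=.13,off=.062),sp=.5)
```

```text
t 36.1 p [0.6082 0.108  0.2295] z [ 0.023 -0.24  -0.97 ] yaw 96.84 F [-0.   0.1 -2.4] op 0.25 g 30.0 j [  7.  31.  82. -15.  69.   5.]
1 x [-0.016  0.019 -0.05 ] [-0.0009  0.0027  0.0001]
5 x [0.099 0.    0.429] [0. 0. 0.]
```

Call:
apply_moves(plan=".08 .02 .38 0 .0027 0;.1 0 .43 0 0 0;.1 0 .43 0 0 0;.1 0 .43 0 0 0;.1 0 .43 0 0 0;0 0 0 0 0 0;0 0 0 0 0 0")

```text
time_s: 36.72
position: [0.6092, 0.1069, 0.1239]
tcp_rot: [[-0.117, 0.993, 0.023], [0.967, 0.119, -0.225], [-0.226, -0.004, -0.974]]
force: [-0.5, 0.1, -2.7]
opening: 0.249
grasp_force: 30.0
```

Call:
apply_moves(plan=".022 0 .097 0 0 0;.022 0 .097 0 0 0;.022 0 .097 0 0 0;0 0 0 0 0 0;0 0 0 0 0 0")

```text
time_s: 37.13
position: [0.6108, 0.1065, 0.11]
tcp_rot: [[-0.117, 0.993, 0.027], [0.967, 0.12, -0.226], [-0.227, -0.001, -0.974]]
force: [0.2, 0.2, -2.0]
opening: 0.248
grasp_force: 30.0
```

Call:
apply_moves(plan=".011 0 .048 0 0 0;0 0 0 0 0 0;0 0 0 0 0 0")

```text
time_s: 37.38
position: [0.6109, 0.1064, 0.1074]
tcp_rot: [[-0.117, 0.993, 0.027], [0.967, 0.12, -0.226], [-0.227, -0.001, -0.974]]
force: [-0.4, -0.5, -2.0]
opening: 0.254
grasp_force: 30.0
```

Call:
apply_moves(plan=".011 0 .048 0 0 0;0 0 0 0 0 0;0 0 0 0 0 0")

```text
time_s: 37.63
position: [0.6109, 0.1064, 0.1048]
tcp_rot: [[-0.117, 0.993, 0.026], [0.967, 0.12, -0.226], [-0.227, -0.001, -0.974]]
force: [-0.7, -0.1, -3.0]
opening: 0.247
grasp_force: 30.0
```

Call:
apply_moves(plan=".011 -.02 .048 0 0 0;0 0 0 0 0 0;0 0 0 0 0 0")

```text
time_s: 37.88
position: [0.6114, 0.1069, 0.1033]
tcp_rot: [[-0.116, 0.993, 0.03], [0.967, 0.12, -0.225], [-0.227, 0.003, -0.974]]
force: [1.7, 1.6, 0.5]
opening: 0.244
grasp_force: 30.0
```

Call:
apply_moves(plan=".011 0 .048 0 0 0;0 0 0 0 0 0;0 0 0 0 0 0")

```text
time_s: 38.13
position: [0.6122, 0.1076, 0.1019]
tcp_rot: [[-0.116, 0.993, 0.032], [0.967, 0.12, -0.224], [-0.226, 0.005, -0.974]]
force: [1.1, 4.8, 6.8]
opening: 0.249
grasp_force: 30.0
```

Call:
apply_moves(plan=".02 -.02 0 0 0 0;.01 -.01 .02 0 0 0;0 0 0 0 0 0;0 0 0 0 0 0")

```text
time_s: 38.47
position: [0.6119, 0.1084, 0.1014]
tcp_rot: [[-0.116, 0.993, 0.036], [0.967, 0.121, -0.224], [-0.227, 0.008, -0.974]]
force: [2.1, 3.9, 8.1]
opening: 0.247
grasp_force: 30.0
```

Call:
apply_moves(plan="0 0 0 0 0 0;0 0 0 0 0 0;0 0 0 0 0 0;0 0 0 0 0 0;0 0 0 0 0 0;0 0 0 0 0 0", gripper=-0.1)

```text
time_s: 38.97
position: [0.6076, 0.107, 0.0981]
tcp_rot: [[-0.117, 0.993, 0.025], [0.967, 0.12, -0.226], [-0.228, -0.003, -0.974]]
force: [0.2, -0.2, 0.3]
opening: 0.443
grasp_force: 0.0
```

Call:
apply_moves(plan="0 0 -.3 0 0 0;0 0 -.4 0 0 0;0 0 -.5 0 0 0;0 0 -.6 0 0 0;0 0 -.6 0 0 0;0 -.6 -.3 0 .008 0;0 -.7 0 0 .01 0;0 -.7 0 0 .01 0;0 -.7 0 0 .01 0;0 0 0 0 0 0")

```text
time_s: 39.8
position: [0.4603, 0.1203, 0.2287]
tcp_rot: [[-0.118, 0.993, -0.016], [0.993, 0.119, 0.01], [0.012, -0.014, -1.0]]
force: [0.0, -0.2, -0.8]
opening: 0.449
grasp_force: 0.0
```

Run:
```python
from h import *
say()
t=snap("top","t11");im=snap("scene","s11")
c=lambda i,x,y,w,h:cv2.resize(i[y:y+h,x:x+w],(800,300),interpolation=2)
cv2.imwrite("pics/c11.png",np.vstack([c(t,275,147,107,40),c(im,250,165,80,60)])[:,:,::-1])
```

```text
t 39.8 p [0.4603 0.1203 0.2287] z [-0.016  0.01  -1.   ] yaw 96.8 F [ 0.  -0.2 -0.8] op 0.449 g 0.0 j [  1.  19. 102.   1.  60.  -6.]
```

View pics/c11.png

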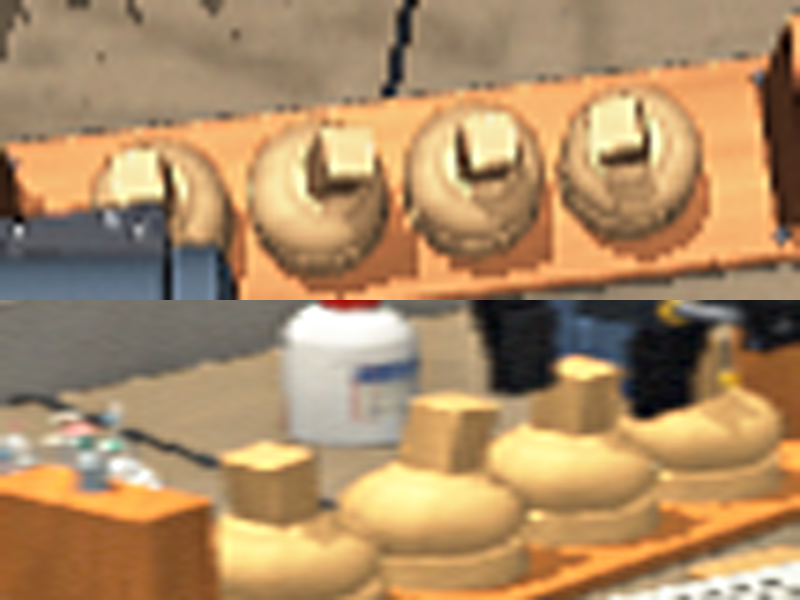

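The top half shows all four figures seated: cup1 (ball (318,198), tip (347,155)) leans about 10° to −y, cup3 about 7° to +y, and the other two 3–4°. I'll straighten cup1 first, then cup3.

```bash
cat >> h.py <<'E'
def straighten(c,lean,end=0):
    n=np.array([-.118,.993,0]);C=np.r_[CUP[c],.0586]
    def P(l,h): 
        r=np.radians(l);a=n*np.sin(r)+[0,0,np.cos(r)];R=tilt(96.8,-l);return C+a*h+R[:,2]*.019,R
    return [P(lean,.16),P(lean,.062),P(end,.062),P(end,.16)]
E
python3 - <<'E'
from h import *
legs(straighten(1,-10.5,1),sp=.5,rot=.006)
E
```

```text
8 x [-0.313  0.344  0.056] [-0.      0.0035 -0.    ]
4 x [-0.    0.    0.49] [0. 0. 0.]
6 x [0.029 0.    0.   ] [-0.     -0.0053 -0.    ]
4 x [-0.    0.   -0.49] [0. 0. 0.]
```

Call:
apply_moves(plan="-.31 .34 .06 0 .0035 0;-.31 .34 .06 0 .0035 0;-.31 .34 .06 0 .0035 0;-.31 .34 .06 0 .0035 0;-.31 .34 .06 0 .0035 0;-.31 .34 .06 0 .0035 0;-.31 .34 .06 0 .0035 0;-.31 .34 .06 0 .0035 0;0 0 0 0 0 0;0 0 0 0 0 0")

```text
time_s: 40.73
position: [0.6222, 0.0164, 0.1944]
tcp_rot: [[-0.116, 0.993, -0.023], [0.976, 0.119, 0.182], [0.184, -0.001, -0.983]]
force: [-1.7, -0.6, 0.4]
opening: 0.451
grasp_force: 0.0
```

Run:
```python
from h import *
say()
legs(straighten(1,-10.5,1)[1:3],sp=.4,rot=.006)
```

```text
t 40.7 p [0.6222 0.0164 0.1944] z [-0.023  0.182 -0.983] yaw 96.81 F [-1.7 -0.6  0.4] op 0.451 g 0.0 j [-14.  33.  83.  11.  68. -25.]
5 x [-0.002 -0.008  0.38 ] [-0. -0.  0.]
6 x [0.029 0.    0.   ] [-0.     -0.0053 -0.    ]
```

Call:
apply_moves(plan="0 -.04 .38 0 0 0;0 0 .38 0 0 0;0 0 .38 0 0 0;0 0 .38 0 0 0;0 0 .38 0 0 0;0 0 0 0 0 0;0 0 0 0 0 0")

```text
time_s: 41.32
position: [0.6152, 0.0359, 0.1017]
tcp_rot: [[-0.119, 0.993, -0.025], [0.976, 0.122, 0.183], [0.185, -0.003, -0.983]]
force: [-0.4, -0.1, 0.5]
opening: 0.45
grasp_force: 0.0
```

Call:
apply_moves(plan="0 0 0 0 0 0;0 0 0 0 0 0;0 0 0 0 0 0;0 0 0 0 0 0;0 0 0 0 0 0;0 0 0 0 0 0;0 0 0 0 0 0", gripper=-1)

```text
time_s: 41.9
position: [0.6181, 0.0343, 0.1035]
tcp_rot: [[-0.118, 0.993, -0.018], [0.976, 0.119, 0.182], [0.183, 0.004, -0.983]]
force: [2.8, 0.5, 5.3]
opening: 0.254
grasp_force: 29.5
```

Call:
apply_moves(plan=".03 0 0 0 -.0053 0;.03 0 0 0 -.0053 0;.03 0 0 0 -.0053 0;.03 0 0 0 -.0053 0;.03 0 0 0 -.0053 0;.03 0 0 0 -.0053 0;0 0 0 0 0 0;0 0 0 0 0 0")

```text
time_s: 42.57
position: [0.6172, 0.0435, 0.1042]
tcp_rot: [[-0.121, 0.993, 0.006], [0.993, 0.121, -0.015], [-0.015, 0.004, -1.0]]
force: [4.4, 0.4, 5.1]
opening: 0.248
grasp_force: 29.7
```

Call:
apply_moves(plan="0 0 0 0 0 0;0 0 0 0 0 0;0 0 0 0 0 0;0 0 0 0 0 0;0 0 0 0 0 0", gripper=-0.1)

```text
time_s: 42.98
position: [0.613, 0.0433, 0.102]
tcp_rot: [[-0.119, 0.993, -0.004], [0.993, 0.119, -0.014], [-0.013, -0.005, -1.0]]
force: [0.4, -0.5, 0.1]
opening: 0.439
grasp_force: 0.0
```

Call:
apply_moves(plan="0 0 -.3 0 0 0;0 0 -.4 0 0 0;0 0 -.5 0 0 0;0 0 -.5 0 0 0;0 0 -.3 0 0 0;0 0 0 0 0 0")

```text
time_s: 43.48
position: [0.6164, 0.0448, 0.2064]
tcp_rot: [[-0.12, 0.993, 0.006], [0.993, 0.12, -0.015], [-0.016, 0.005, -1.0]]
force: [-0.4, -0.1, -0.5]
opening: 0.451
grasp_force: 0.0
```

Run:
```python
from h import *
say()
legs(straighten(3,7.5,0),sp=.5,rot=.006)
```

```text
t 43.5 p [0.6164 0.0448 0.2064] z [ 0.006 -0.015 -1.   ] yaw 96.88 F [-0.4 -0.1 -0.5] op 0.451 g 0.0 j [ -6.  31.  84.  -1.  65. -12.]
6 x [-0.43   0.001  0.054] [ 0.0001 -0.0031  0.    ]
4 x [ 0.   -0.    0.49] [0. 0. 0.]
4 x [-0.028 -0.     0.   ] [-0.      0.0052 -0.    ]
4 x [ 0.    0.   -0.49] [0. 0. 0.]
```

Call:
apply_moves(plan="-.43 0 .05 0 -.0031 0;-.43 0 .05 0 -.0031 0;-.43 0 .05 0 -.0031 0;-.43 0 .05 0 -.0031 0;-.43 0 .05 0 -.0031 0;-.43 0 .05 0 -.0031 0;0 0 0 0 0 0;0 0 0 0 0 0")

```text
time_s: 44.15
position: [0.6304, -0.0857, 0.1959]
tcp_rot: [[-0.116, 0.993, 0.014], [0.985, 0.117, -0.13], [-0.131, -0.001, -0.991]]
force: [-0.1, 0.5, 0.4]
opening: 0.444
grasp_force: 0.0
```

Run:
```python
from h import *
say()
legs(straighten(3,7.5,0)[1:3],sp=.4,rot=.006)
```

```text
t 44.1 p [ 0.6304 -0.0857  0.1959] z [ 0.014 -0.13  -0.991] yaw 96.74 F [-0.1  0.5  0.4] op 0.444 g 0.0 j [-14.  32.  83.  -8.  62. -18.]
5 x [0.005 0.008 0.381] [-0.  0. -0.]
4 x [-0.028 -0.     0.   ] [-0.      0.0052 -0.    ]
```

Call:
apply_moves(plan="0 .04 .38 0 0 0;0 0 .38 0 0 0;0 0 .38 0 0 0;0 0 .38 0 0 0;0 0 .38 0 0 0;0 0 0 0 0 0;0 0 0 0 0 0")

```text
time_s: 44.73
position: [0.633, -0.0952, 0.1012]
tcp_rot: [[-0.12, 0.993, 0.012], [0.984, 0.12, -0.129], [-0.13, -0.003, -0.992]]
force: [0.8, 0.4, -0.2]
opening: 0.45
grasp_force: 0.0
```

Call:
apply_moves(plan="0 0 0 0 0 0;0 0 0 0 0 0;0 0 0 0 0 0;0 0 0 0 0 0;0 0 0 0 0 0;0 0 0 0 0 0;0 0 0 0 0 0", gripper=-1)

```text
time_s: 45.32
position: [0.6351, -0.0959, 0.1034]
tcp_rot: [[-0.119, 0.993, 0.018], [0.984, 0.12, -0.131], [-0.132, 0.002, -0.991]]
force: [1.5, 1.0, 5.1]
opening: 0.252
grasp_force: 29.7
```

Call:
apply_moves(plan="-.03 0 0 0 .0052 0;-.03 0 0 0 .0052 0;-.03 0 0 0 .0052 0;-.03 0 0 0 .0052 0;0 0 0 0 0 0;0 0 0 0 0 0")

```text
time_s: 45.82
position: [0.6362, -0.1021, 0.1035]
tcp_rot: [[-0.119, 0.993, 0.003], [0.993, 0.119, -0.001], [-0.002, 0.003, -1.0]]
force: [4.0, 2.1, 4.7]
opening: 0.249
grasp_force: 29.9
```

Call:
apply_moves(plan="0 0 0 0 0 0;0 0 0 0 0 0;0 0 0 0 0 0;0 0 0 0 0 0;0 0 0 0 0 0", gripper=-0.1)

```text
time_s: 46.23
position: [0.6335, -0.1015, 0.1018]
tcp_rot: [[-0.12, 0.993, -0.003], [0.993, 0.12, -0.0], [-0.0, -0.003, -1.0]]
force: [-0.2, 0.6, 0.2]
opening: 0.436
grasp_force: 0.0
```

Call:
apply_moves(plan="0 0 -.3 0 0 0;0 0 -.4 0 0 0;0 0 -.5 0 0 0;0 0 -.5 0 0 0;0 0 -.6 0 0 0;-.3 -.6 -.6 0 0 0;-.3 -.7 -.2 0 0 0;-.3 -.7 0 0 0 0;-.3 -.7 0 0 0 0;0 0 0 0 0 0")

```text
time_s: 47.07
position: [0.5036, -0.1775, 0.2552]
tcp_rot: [[-0.116, 0.993, -0.007], [0.993, 0.116, -0.0], [0.0, -0.007, -1.0]]
force: [-0.4, 0.5, -0.6]
opening: 0.448
grasp_force: 0.0
```

```bash
cat >> h.py <<'E'
def lean(n,im,c):
    """tip-face centroid (light face) -> lean along x,y with ball at the cup"""
    C=np.r_[CUP[c],.0586];u=proj(n,[C+[0,0,.078]])[0];o=(u-9).astype(int);w=im[o[1]:o[1]+18,o[0]:o[0]+18]
    v=cv2.resize(w,None,fx=6,fy=6,interpolation=2);v=cv2.cvtColor(v,cv2.COLOR_RGB2HSV)
    m=cv2.inRange(v,(5,20,235),(35,150,255));m=cv2.morphologyEx(m,cv2.MORPH_OPEN,np.ones((15,15)))
    k,lab,st,ce=cv2.connectedComponentsWithStats(m)
    if k<2:return None
    i=1+np.argmax(st[1:,4]);p=ce[i]/6+o-.42
    a=plane(n,[p],.1366)[0][:2]-CUP[c]
    return p,st[i,4]/36,np.degrees(np.arcsin(a/.078))
E
python3 - <<'E'
from h import *
say()
t=snap("top","t12");im=snap("scene","s12")
for c in range(4):print(c,lean("top",t,c))
for c in range(4):
    h=[q for q in hough("top",t,np.r_[CUP[c],.0586]) if np.hypot(*(q[:2]-proj("top",[np.r_[CUP[c],.0586]])[0]))<3]
    print("ball",h,[plane("top",[q[:2]],.0586)[0]-np.r_[CUP[c],.0586] for q in h])
E
```

```text
t 47.1 p [ 0.5036 -0.1775  0.2552] z [-0.007 -0.    -1.   ] yaw 96.69 F [-0.4  0.5 -0.6] op 0.448 g 0.0 j [-31.  21.  93.  -0.  67. -38.]
0 (array([292.2944, 170.0135]), np.float64(37.52777777777778), array([1.3264, 5.1115]))
1 (array([317.768, 167.197]), np.float64(34.02777777777778), array([ 1.7822, -2.7621]))
2 (array([332.8589, 168.4791]), np.float64(35.97222222222222), array([-7.73, 14.05]))
3 (array([359.9095, 162.6377]), np.float64(33.77777777777778), array([0.0588, 2.1976]))
ball [array([295.83 , 175.33 ,   1.046])] [array([-0.0005,  0.0005, -0.    ])]
ball [] []
ball [array([338.08  , 169.08  ,   1.0226])] [array([ 0.0038,  0.0001, -0.    ])]
ball [array([359.08  , 167.83  ,   1.0382])] [array([-0.0006,  0.0003, -0.    ])]
```

Run:
```python
from h import *
a=cv2.imread("pics/t11.png").astype(int);b=cv2.imread("pics/t12.png");u=proj("top",[[*CUP[2],.1366]])[0];print(u)
x,y=int(u[0]),int(u[1]);print(np.abs(a-b)[y-9:y+9,x-10:x+11].mean())
v=cv2.cvtColor(b,cv2.COLOR_BGR2HSV)
print(v[y-7:y+7,x-7:x+10,2])
# plate
t=b;h=v
m=cv2.inRange(h,(18,40,150),(32,140,255));m[:, :405]=0;m[:,470:]=0;m[:170]=0;m[300:]=0
k,l,s,c=cv2.connectedComponentsWithStats(m);i=1+np.argmax(s[1:,4]);print(s[i],c[i])
print(cv2.minAreaRect(np.argwhere(l==i)[:,::-1].astype(np.float32)))
```

```text
[338.712  165.2828]
2.632275132275132
[[172 170 172 169 168 167 161 126 166 129 174 178 209 236 238 239 239]
 [131 181 184 213 216 240 242 241 247 243 246 246 247 249 249 250 250]
 [243 247 247 249 249 229 233 223 223 243 238 252 250 249 249 249 248]
 [251 252 229 237 231 219 224 217 212 221 207 223 236 250 249 248 248]
 [251 233 202 225 228 234 237 243 244 245 244 244 228 225 251 249 248]
 [233 209 225 237 241 223 250 250 250 250 250 251 242 194 226 252 249]
 [199 226 244 246 247 156 240 252 250 249 249 250 251 213 184 219 251]
 [226 244 248 242 237  94 223 254 249 249 249 250 254 220 202 180 253]
 [237 247 245 244 236  80 193 255 250 249 250 251 255 160 221 181 241]
 [235 247 241 248 255  85 144 255 253 252 254 255 255 116 227 181 207]
 [239 250 240 249 255  83  77 255 255 235 225 196 192 113 238 200 175]
 [245 251 238 245 255 131  72 190 182 128 116  84 141 135 198 209 147]
 [243 250 242 239 255 143  74  73  71  69  69 102 188 145 173 198 133]
 [238 248 246 231 240 222 168 139 171 183 214 180 166 164 170 160 127]]
[ 422  182   37  118 1964] [439.6461 248.1049]
((437.6684265136719, 240.7599334716797), (115.98300170898438, 23.37976837158203), 80.04937744140625)
```

Cups 0–3 check out numerically: leans of about 5°, 3°, 3.6° and 2°, balls on their seats. Next is the plate, which may have shifted since the start.

Run:
```python
from h import *
a=cv2.imread("pics/t0.png");b=cv2.imread("pics/t12.png")
c=lambda i:cv2.resize(i[165:310,385:480],(380,580),interpolation=2)
cv2.imwrite("pics/c12.png",np.hstack([c(a),c(b)]))
```

```text
(no output)
```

View pics/c12.png

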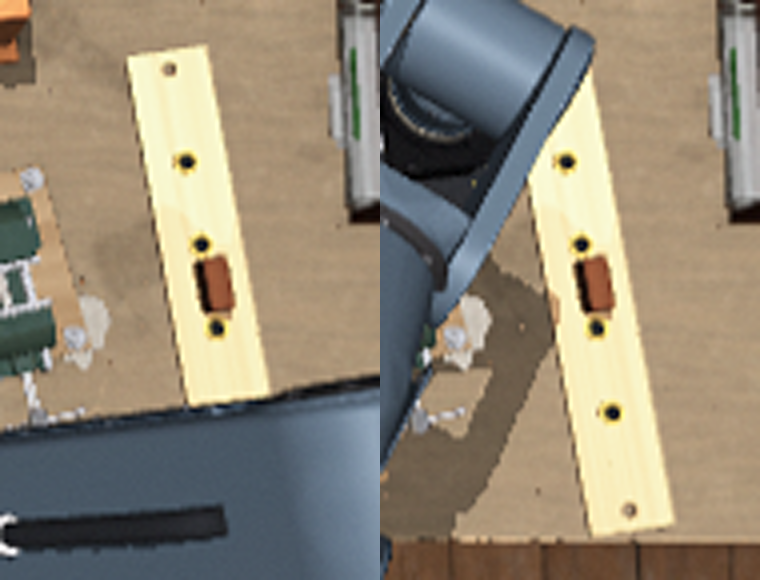

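The left half is the start and the right half is now: the plate has not moved. Holes are at right-half crop (566,162), (582,245), (597,328), (613,413) and the pin hole at (629,510); the grip is at (597,283).

```bash
cat >> h.py <<'E'
def dark(n,im,p,w=4,thr=110):
    p=np.array(p);o=np.round(p).astype(int)-w;g=cv2.cvtColor(im,cv2.COLOR_RGB2GRAY)[o[1]:o[1]+2*w+1,o[0]:o[0]+2*w+1].astype(float)
    q=np.clip(np.median(g)-25-g,0,None);Y,X=np.mgrid[:2*w+1,:2*w+1];return np.array([(q*X).sum(),(q*Y).sum()])/q.sum()+o
E
python3 - <<'E'
from h import *
t=cv2.imread("pics/t12.png")[:,:,::-1].copy()
P=np.array([(566,162),(582,245),(597,328),(613,413),(629,510)])/4+[385-95-.4,165-.4]
Q=np.array([dark("top",t,p) for p in P]);X=plane("top",Q,.010)
print(Q-P);print(X)
s=np.array([108,36,-36,-108,-190])*1e-3
A=np.c_[np.ones(5),s];sol=np.linalg.lstsq(A,X[:,:2],rcond=None)[0];print("mid",sol[0],"dir",sol[1],np.linalg.norm(sol[1]),"ang",np.degrees(np.arctan2(*sol[1][::-1])),"res",X[:,:2]-A@sol)
h=cv2.cvtColor(t,cv2.COLOR_RGB2HSV)[222:250,428:452];m=cv2.inRange(h,(3,110,60),(14,255,170));ys,xs=np.nonzero(m);print("grip",len(xs),plane("top",[(xs.mean()+428,ys.mean()+222)],.05))
# pins
for pr in ((.5982,.1913,.17),(.643,-.1822,.17)):print(proj("top",[pr]))
for im in("t12","t5","t11"):
    g=cv2.imread(f"pics/{im}.png")[:,:,::-1]
    hsv=cv2.cvtColor(g,cv2.COLOR_RGB2HSV)
    for pr in ((.5982,.1913,.17),(.643,-.1822,.17)):
        u=proj("top",[pr])[0].round().astype(int);w=hsv[u[1]-5:u[1]+6,u[0]-5:u[0]+6]
        m=(w[...,1]<110).astype(float);ys,xs=np.nonzero(m);print(im,len(xs),xs.mean()+u[0]-5,ys.mean()+u[1]-5)
m12=cv2.cvtColor(t,cv2.COLOR_RGB2HSV);u=proj("top",[(.643,-.1822,.17)])[0].round().astype(int);print(u,m12[u[1]-5:u[1]+6,u[0]-5:u[0]+6,1])
E
```

```text
[[-0.0503 -0.047 ]
 [ 0.4654  1.2263]
 [-0.0254 -0.8682]
 [-0.3063 -0.1109]
 [ 0.282   0.036 ]]
[[ 0.5124 -0.3519  0.01  ]
 [ 0.4363 -0.3647  0.01  ]
 [ 0.3727 -0.3735  0.01  ]
 [ 0.2986 -0.3832  0.01  ]
 [ 0.2178 -0.3953  0.01  ]]
mid [ 0.4049 -0.3683] dir [0.9822 0.1422] 0.9924626487297863 ang 8.240441443273463 res [[ 0.0014  0.001 ]
 [-0.004  -0.0015]
 [ 0.0032 -0.    ]
 [-0.0002  0.0005]
 [-0.0004  0.    ]]
grip 82 [[ 0.403  -0.3651  0.05  ]]
[[268.6324 171.7341]]
[[386.8965 157.6059]]
t12 13 267.46153846153845 172.15384615384616
t12 79 387.746835443038 159.60759493670886
t5 102 268.22549019607845 172.27450980392157
t5 27 389.6296296296296 157.25925925925927
t11 18 268.94444444444446 173.44444444444446
t11 26 389.8076923076923 157.23076923076923
[387 158] [[139 139 137 134 128 131 139 142 148  74  70]
 [139 137 133 129 131 143 144 139 145  72  28]
 [134 134 130 133 148 112 143 137 156  29  77]
 [130 130 131 145 100  21 126 146 131  84  70]
 [123 133 144 135   7  15  19 154  75  76  68]
 [144 149 139 100  28  18  19  62  76  71  65]
 [ 63  50   8  20  43  21   9  55  72  69  66]
 [ 37  35  28  11  30  20  26  68  62  65  66]
 [ 25  23  19  16  22  16  65  63  62  68  67]
 [ 25  23  20  21  10  50  66  65  66  67  66]
 [ 20  18  17  18   8  68  65  67  67  65  67]]
```

Run:
```python
from h import *
t=cv2.imread("pics/t0.png")[:,:,::-1].copy();s=cv2.imread("pics/s0.png")[:,:,::-1].copy()
def pin(n,im,X):
    u=proj(n,[X])[0];o=u.round().astype(int)-5;w=cv2.cvtColor(im,cv2.COLOR_RGB2HSV)[o[1]:o[1]+11,o[0]:o[0]+11,1].astype(float)
    q=np.clip(115-w,0,None);m=(q>0).astype(np.uint8);k,l=cv2.connectedComponents(m);
    ys,xs=np.nonzero(m);i=l[ys,xs][np.argmin((xs-5)**2+(ys-5)**2)];q*=(l==i)
    Y,Xx=np.mgrid[:11,:11];return np.array([(q*Xx).sum(),(q*Y).sum()])/q.sum()+o,int((q>0).sum()),w.astype(int)
for X in((.5982,.1913,.16),(.643,-.1822,.16)):
    c,n,w=pin("top",t,X);print("top",c,n,plane("top",[c],.159));print(w)
    c2,n,w=pin("scene",s,X);print("scene",c2,n,plane("scene",[c2],.159),"tri",tri(c2,c))
```

```text
top [268.1385 171.3492] 12 [[0.6017 0.1943 0.159 ]]
[[146 140 138 137 132 130 136 143 138 165 157]
 [146 137 137 132 131 140 143 140 134 164 151]
 [136 134 135 137 137 148 142 136 138 156 176]
 [140 132 135  68   6  58 139 136 133 148 172]
 [147 135 144   3  21  29 148 135 135 144 162]
 [149 145 146  86  25  40 114 160 138 144 153]
 [136 140 138 140  43  28 141 167 136 137 162]
 [125 134 137 137 144 156 161 146 135 132 171]
 [124 136 135 135 137 148 145 134 135 135 165]
 [ 94 135 135 136 138 136 133 137 139 137 169]
 [ 77 138 138 136 138 132 138 138 139 132 167]]
scene [260.2321 197.0656] 92 [[0.6042 0.1855 0.159 ]] tri (array([0.5991, 0.1921, 0.1642]), np.float64(0.004154024845716051))
top [386.8599 157.4473] 12 [[ 0.6461 -0.1835  0.159 ]]
[[142 140 141 138 134 130 134 141 145 149  71]
 [149 140 139 138 132 134 145 146 143 145  71]
 [154 138 134 132 135 151 114 144 140 151  68]
 [164 131 132 137 146 101  19 128 143 146  75]
 [167 127 136 146 135   2  19   3 141 142  99]
 [165 133 145 142 110  35  21  62 143 142 118]
 [173 147 141 139 127  58  58 149 143 139 130]
 [163 150 136 137 144 139 153 169 143 138 144]
 [172 147 137 137 136 141 166 150 137 138 145]
 [173 151 135 135 138 139 150 134 137 142 152]
 [170 162 133 138 139 138 134 140 143 144 149]]
scene [333.1935 156.491 ] 25 [[ 0.6442 -0.1822  0.159 ]] tri (array([ 0.6461, -0.1839,  0.1579]), np.float64(0.0006537016404963348))
```

Run:
```python
from h import *
legs([((.405,-.3683,.15),tilt(8.2,0)),((.405,-.3683,.018),tilt(8.2,0))],sp=.5,rot=.0137)
```

```text
18 x [-0.266  0.031  0.117] [-0.      0.      0.0137]
6 x [0.   0.   0.44] [0. 0. 0.]
```

Call:
apply_moves(plan="-.27 .03 .11 0 0 .0137;-.27 .03 .11 0 0 .0137;-.27 .03 .11 0 0 .0137;-.27 .03 .11 0 0 .0137;-.27 .03 .11 0 0 .0137;-.27 .03 .11 0 0 .0137;-.27 .03 .11 0 0 .0137;-.27 .03 .11 0 0 .0137;-.27 .03 .11 0 0 .0137", gripper=0.2)

```text
time_s: 47.92
position: [0.4978, -0.2948, 0.2053]
tcp_rot: [[0.611, 0.792, -0.0], [0.792, -0.611, -0.001], [-0.001, 0.0, -1.0]]
force: [0.6, -0.5, -0.8]
opening: 0.6
grasp_force: 0.0
```

Call:
apply_moves(plan="-.27 .03 .11 0 0 .0137;-.27 .03 .11 0 0 .0137;-.27 .03 .11 0 0 .0137;-.27 .03 .11 0 0 .0137;-.27 .03 .11 0 0 .0137;-.27 .03 .11 0 0 .0137;-.27 .03 .11 0 0 .0137;-.27 .03 .11 0 0 .0137;-.27 .03 .11 0 0 .0137;0 0 0 0 0 0")

```text
time_s: 48.75
position: [0.4029, -0.3696, 0.1552]
tcp_rot: [[0.99, 0.139, -0.003], [0.139, -0.99, 0.002], [-0.003, -0.002, -1.0]]
force: [-0.4, -0.1, -1.0]
opening: 0.602
grasp_force: 0.0
```

Run:
```python
from h import *
say()
legs([((.405,-.3683,.018),tilt(8.2,0))],sp=.4,rot=.0137)
t=snap("top","t13")
P=np.array([(566,162),(613,413),(629,510)])/4+[385-95-.4,165-.4]
for p in P:
    q=dark("top",t,p);print(q-p,plane("top",[q],.01))
```

```text
t 48.8 p [ 0.4029 -0.3696  0.1552] z [-0.003  0.002 -1.   ] yaw 7.99 F [-0.4 -0.1 -1. ] op 0.602 g 0.0 j [-54.  30.  97.  -0.  54.  28.]
7 x [ 0.007 -0.002  0.392] [-0.      0.0001 -0.0001]
[-0.0476 -0.0472] [[ 0.5124 -0.3519  0.01  ]]
[ 2.9278 -1.0722] [[ 0.3019 -0.3942  0.01  ]]
[nan nan] [[nan nan nan]]h.py:80: RuntimeWarning: invalid value encountered in divide
  q=np.clip(np.median(g)-25-g,0,None);Y,X=np.mgrid[:2*w+1,:2*w+1];return np.array([(q*X).sum(),(q*Y).sum()])/q.sum()+o
```

Call:
apply_moves(plan=".01 0 .39 0 0 0;.01 0 .39 0 0 0;.01 0 .39 0 0 0;.01 0 .39 0 0 0;0 0 .39 0 0 0;0 0 .39 0 0 0;0 0 .38 0 0 0;0 0 0 0 0 0;0 0 0 0 0 0")

```text
time_s: 49.55
position: [0.4067, -0.369, 0.02]
tcp_rot: [[0.99, 0.144, -0.001], [0.144, -0.99, 0.0], [-0.001, -0.001, -1.0]]
force: [-0.7, 0.3, 0.4]
opening: 0.6
grasp_force: 0.0
```

Call:
apply_moves(plan="0 0 0 0 0 0;0 0 0 0 0 0;0 0 0 0 0 0;0 0 0 0 0 0;0 0 0 0 0 0;0 0 0 0 0 0;0 0 0 0 0 0;0 0 0 0 0 0;0 0 0 0 0 0;0 0 0 0 0 0", gripper=-1)

```text
time_s: 50.38
position: [0.4055, -0.3691, 0.0212]
tcp_rot: [[0.99, 0.141, -0.001], [0.141, -0.99, 0.0], [-0.001, -0.0, -1.0]]
force: [0.6, 2.0, 5.2]
opening: 0.253
grasp_force: 30.0
```

Call:
apply_moves(plan="0 0 -.1 0 0 0;0 0 -.2 0 0 0;0 0 -.4 0 0 0;0 0 -.4 0 0 0;0 0 -.4 0 0 0;0 0 -.4 0 0 0;0 0 -.4 0 0 0;0 0 -.4 0 0 0;0 0 -.4 0 0 0;0 0 -.4 0 0 0")

```text
time_s: 51.22
position: [0.4054, -0.3692, 0.1969]
tcp_rot: [[0.99, 0.141, -0.001], [0.141, -0.99, -0.001], [-0.001, 0.001, -1.0]]
force: [-0.1, 1.0, -3.8]
opening: 0.256
grasp_force: 30.0
```

Run:
```python
from h import *
say()
legs([((.48,-.2,.32),tilt(50,0)),((.6239,.0054,.27),tilt(96.7,0))],sp=.5,rot=.0125)
```

```text
t 51.2 p [ 0.4054 -0.3692  0.1969] z [-0.001 -0.001 -1.   ] yaw 8.1 F [-0.1  1.  -3.8] op 0.256 g 30.0 j [-54.  26.  95.  -0.  59.  28.]
10 x [ 0.293 -0.239 -0.246] [ 0.      0.     -0.0116]
11 x [0.45  0.131 0.091] [ 0.      0.     -0.0118]
```

Call:
apply_moves(plan=".29 -.24 -.25 0 0 -.0116;.29 -.24 -.25 0 0 -.0116;.29 -.24 -.25 0 0 -.0116;.29 -.24 -.25 0 0 -.0116;.29 -.24 -.25 0 0 -.0116;.29 -.24 -.25 0 0 -.0116;.29 -.24 -.25 0 0 -.0116;.29 -.24 -.25 0 0 -.0116;.29 -.24 -.25 0 0 -.0116;.29 -.24 -.25 0 0 -.0116")

```text
time_s: 52.05
position: [0.4789, -0.1994, 0.3211]
tcp_rot: [[0.642, 0.767, -0.001], [0.767, -0.642, -0.001], [-0.001, -0.0, -1.0]]
force: [-0.2, -0.5, -4.1]
opening: 0.251
grasp_force: 30.0
```

Call:
apply_moves(plan=".45 .13 .09 0 0 -.0118;.45 .13 .09 0 0 -.0118;.45 .13 .09 0 0 -.0118;.45 .13 .09 0 0 -.0118;.45 .13 .09 0 0 -.0118;.45 .13 .09 0 0 -.0118;.45 .13 .09 0 0 -.0118;.45 .13 .09 0 0 -.0118;.45 .13 .09 0 0 -.0118;.45 .13 .09 0 0 -.0118")

```text
time_s: 52.88
position: [0.6175, -0.0172, 0.2749]
tcp_rot: [[-0.044, 0.999, -0.001], [0.999, 0.044, -0.001], [-0.001, -0.001, -1.0]]
force: [-0.5, 0.3, -3.5]
opening: 0.249
grasp_force: 30.0
```

Call:
apply_moves(plan="0 0 0 0 0 0;0 0 0 0 0 0")

```text
time_s: 53.05
position: [0.6167, -0.0169, 0.2746]
tcp_rot: [[-0.043, 0.999, -0.003], [0.999, 0.043, -0.001], [-0.001, -0.003, -1.0]]
force: [-1.0, -0.3, -4.7]
opening: 0.25
grasp_force: 30.0
```

Run:
```python
from h import *
say()
legs([((.6239,.0054,.215),tilt(96.7,0))],sp=.4)
```

```text
t 53.0 p [ 0.6167 -0.0169  0.2746] z [-0.003 -0.001 -1.   ] yaw 92.45 F [-1.  -0.3 -4.7] op 0.25 g 30.0 j [-12.  27.  80.  -0.  74. -14.]
4 x [0.109 0.044 0.298] [-0.0001  0.     -0.0029]
```

Call:
apply_moves(plan=".11 .04 .3 0 0 -.0029;.11 .04 .3 0 0 -.0029;.11 .04 .3 0 0 -.0029;.11 .05 .3 0 0 -.0029;0 0 0 0 0 0;0 0 0 0 0 0")

```text
time_s: 53.55
position: [0.6234, 0.0035, 0.2148]
tcp_rot: [[-0.112, 0.994, -0.003], [0.994, 0.112, -0.001], [-0.001, -0.003, -1.0]]
force: [0.5, 1.1, -2.5]
opening: 0.251
grasp_force: 30.0
```

```bash
cat >> h.py <<'E'
def holes(t,w=5):
    s=bot.read_state();p=s["position"];R=s["tcp_rot"];out=[]
    for k in(.19,-.19):
        X=p+R[:,0]*k;X[2]=p[2]-.021+.010
        u=proj("top",[X])[0];o=u.round().astype(int)-w
        g=t[o[1]:o[1]+2*w+1,o[0]:o[0]+2*w+1].astype(int);out.append((X,u,o,g))
    return out
E
python3 - <<'E'
from h import *
say()
t=snap("top","t14")
for X,u,o,g in holes(t):
    print(X,u,o);print(g[...,2])
E
```

```text
t 53.5 p [0.6234 0.0035 0.2148] z [-0.003 -0.001 -1.   ] yaw 96.45 F [ 0.5  1.1 -2.5] op 0.251 g 30.0 j [-10.  31.  83.  -0.  67. -16.]
[0.6031 0.1921 0.2048] [267.0165 167.929 ] [262 163]
[[213 206 204 205 204 205 206 206 205 205 205]
 [212 205 205 205 205 205 205 204 205 204 206]
 [213 206 206 206 209 208 209 208 207 207 209]
 [214 209 209 210 203 195 206 213 210 212 211]
 [199 213 212 204 132 105 128 178 213 212 210]
 [190 214 215 156  92  60  68 129 221 215 218]
 [179 220 219 123 117  62  59  98 222 214 215]
 [171 217 218 185 126  87 127 183 213 207 208]
 [166 212 208 204 188 173 193 205 203 202 203]
 [142 208 201 200 203 199 205 203 203 203 203]
 [132 211 206 205 204 205 208 207 209 210 211]]
[ 0.6457 -0.1855  0.2048] [389.372  154.1642] [384 149]
[[192 194 192 192 190 190 189 190 193 194 172]
 [192 192 193 193 193 195 195 195 197 202 138]
 [195 196 196 199 201 201 202 202 202 203 123]
 [200 199 196 199 203 190 190 197 193 195 151]
 [192 192 194 188 129  97 106 184 199 200 165]
 [196 199 204 136  65  57  56 121 198 198 178]
 [195 196 200 122  60  67  58  78 199 196 195]
 [195 197 198 176  78  61  59 112 198 195 200]
 [195 196 198 195 178 144 164 181 194 192 195]
 [195 195 193 194 195 186 190 193 190 190 193]
 [193 192 192 191 193 193 192 192 190 192 194]]
```

```bash
cat >> h.py <<'E'
PIN=np.array([[.6017,.1943],[.6461,-.1835]])
def fit(t):
    s=bot.read_state();H=[]
    for X,u,o,g in holes(t):
        q=np.clip(185-g[...,2],0,None)[1:-1,2:-2];Y,Z=np.mgrid[1:10,2:9];c=np.array([(q*Z).sum(),(q*Y).sum()])/q.sum()+o
        H.append(plane("top",[c],X[2])[0][:2])
    H=np.array(H);print("holes",H,"dist",np.linalg.norm(H[0]-H[1]))
    d=PIN-H;m=d.mean(0);v=H[0]-H[1];w=PIN[0]-PIN[1];a=np.arctan2(w[1],w[0])-np.arctan2(v[1],v[0])
    R=s["tcp_rot"];print("shift world",m,"tool units",R.T@np.r_[m,0]/.05,"az units",-a/2/np.pi,"deg",np.degrees(a))
E
python3 - <<'E'
from h import *
say();fit(snap("top","t15"))
E
```

```text
t 53.6 p [0.6244 0.0033 0.2158] z [-0.    -0.001 -1.   ] yaw 96.44 F [ 1.3  0.3 -3.4] op 0.25 g 30.0 j [-10.  31.  83.  -0.  67. -16.]
holes [[ 0.6021  0.1915]
 [ 0.6451 -0.1852]] dist 0.3791758074877824
shift world [0.0003 0.0022] tool units [ 0.0435  0.0114 -0.0001] az units -0.0005348377064031901 deg 0.19254157430514843
```

Call:
apply_moves(plan=".04 .01 .1 0 0 -.0005;0 0 .15 0 0 0;0 0 .15 0 0 0;0 0 0 0 0 0;0 0 0 0 0 0")

```text
time_s: 54.07
position: [0.6239, 0.0065, 0.1943]
tcp_rot: [[-0.117, 0.993, -0.003], [0.993, 0.117, -0.0], [-0.0, -0.003, -1.0]]
force: [1.4, 0.2, -3.9]
opening: 0.252
grasp_force: 30.0
```

Run:
```python
from h import *
say();fit(snap("top","t16"))
```

```text
t 54.1 p [0.6239 0.0065 0.1943] z [-0.003 -0.    -1.   ] yaw 96.7 F [ 1.4  0.2 -3.9] op 0.252 g 30.0 j [-10.  32.  84.  -0.  64. -16.]
holes [[ 0.6012  0.1962]
 [ 0.6466 -0.1821]] dist 0.380987047364526
shift world [ 0.     -0.0017] tool units [-0.0331 -0.0039  0.    ] az units 0.00040361437372500553 deg -0.145301174541002
```

Call:
apply_moves(plan="-.02 0 .1 0 0 0;0 0 .1 0 0 0;0 0 0 0 0 0;0 0 0 0 0 0")

```text
time_s: 54.45
position: [0.6243, 0.0055, 0.1847]
tcp_rot: [[-0.117, 0.993, -0.002], [0.993, 0.117, -0.001], [-0.0, -0.002, -1.0]]
force: [0.6, 0.4, -4.7]
opening: 0.253
grasp_force: 30.0
```

Call:
apply_moves(plan="0 0 .06 0 0 0;0 0 .06 0 0 0;0 0 0 0 0 0;0 0 0 0 0 0")

```text
time_s: 54.78
position: [0.6245, 0.0055, 0.179]
tcp_rot: [[-0.117, 0.993, -0.001], [0.993, 0.117, -0.001], [-0.0, -0.001, -1.0]]
force: [-0.1, 0.2, -3.7]
opening: 0.25
grasp_force: 30.0
```

Call:
apply_moves(plan="0 0 .06 0 0 0;0 0 .06 0 0 0;0 0 .05 0 0 0;0 0 0 0 0 0;0 0 0 0 0 0")

```text
time_s: 55.2
position: [0.6245, 0.0055, 0.1704]
tcp_rot: [[-0.117, 0.993, -0.001], [0.993, 0.117, -0.001], [-0.0, -0.001, -1.0]]
force: [0.9, -0.6, -3.7]
opening: 0.252
grasp_force: 30.0
```

Call:
apply_moves(plan="0 0 .04 0 0 0;0 0 .03 0 0 0;0 0 0 0 0 0;0 0 0 0 0 0")

```text
time_s: 55.53
position: [0.6247, 0.0054, 0.1673]
tcp_rot: [[-0.117, 0.993, -0.001], [0.993, 0.117, -0.001], [-0.001, -0.001, -1.0]]
force: [0.0, -0.3, -2.5]
opening: 0.254
grasp_force: 30.0
```

Call:
apply_moves(plan="0 0 .03 0 0 0;0 0 0 0 0 0;0 0 0 0 0 0")

```text
time_s: 55.78
position: [0.6247, 0.0054, 0.1672]
tcp_rot: [[-0.117, 0.993, -0.0], [0.993, 0.117, -0.001], [-0.001, -0.0, -1.0]]
force: [-2.4, 0.1, 6.5]
opening: 0.248
grasp_force: 30.0
```

Call:
apply_moves(plan="0 0 0 0 0 0;0 0 0 0 0 0;0 0 0 0 0 0;0 0 0 0 0 0;0 0 0 0 0 0;0 0 0 0 0 0;0 0 0 0 0 0;0 0 0 0 0 0", gripper=0.1)

```text
time_s: 56.45
position: [0.6247, 0.0054, 0.1657]
tcp_rot: [[-0.117, 0.993, -0.001], [0.993, 0.117, -0.001], [-0.001, -0.001, -1.0]]
force: [-0.0, -0.0, -0.2]
opening: 0.548
grasp_force: 0.0
```

Call:
apply_moves(plan="0 0 -.15 0 0 0;0 0 -.3 0 0 0;0 0 -.5 0 0 0;0 0 -.5 0 0 0;0 0 -.5 0 0 0;0 -.5 -.3 0 0 0;0 -.7 0 0 0 0;0 -.7 0 0 0 0;0 -.7 0 0 0 0;0 -.7 0 0 0 0")

```text
time_s: 57.28
position: [0.4594, -0.0138, 0.2791]
tcp_rot: [[-0.117, 0.993, 0.0], [0.993, 0.117, -0.001], [-0.001, 0.0, -1.0]]
force: [-0.7, -0.9, 0.8]
opening: 0.55
grasp_force: 0.0
```

Run:
```python
from h import *
say();t=snap("top","t17");im=snap("scene","s17")
# outline of the plate
h=cv2.cvtColor(t,cv2.COLOR_RGB2HSV);m=cv2.inRange(h,(18,30,150),(32,140,255));m[:140]=0;m[210:]=0;m[:,:250]=0;m[:,405:]=0
k,l,s,c=cv2.connectedComponentsWithStats(m);i=1+np.argmax(s[1:,4]);r=cv2.minAreaRect(np.argwhere(l==i)[:,::-1].astype(np.float32));print(s[i],r)
C=cv2.boxPoints(r);X=plane("top",C,.156);print(X,X.mean(0))
for n,ii in(("top",t),("scene",im)):
    for P in PIN:
        u=proj(n,[[*P,.166]])[0].round().astype(int);print(n,u);print(cv2.cvtColor(ii,cv2.COLOR_RGB2HSV)[u[1]-5:u[1]+6,u[0]-5:u[0]+6,1])
```

```text
t 57.3 p [ 0.4594 -0.0138  0.2791] z [ 0.    -0.001 -1.   ] yaw 96.73 F [-0.7 -0.9  0.8] op 0.55 g 0.0 j [-16.  13. 101.  -0.  66. -22.]
[ 262  140  136   46 2620] ((330.226318359375, 161.93870544433594), (28.546207427978516, 137.10853576660156), 82.43468475341797)
[[ 0.6497  0.2202  0.156 ]
 [ 0.7081 -0.2154  0.156 ]
 [ 0.6154 -0.2252  0.156 ]
 [ 0.5578  0.2066  0.156 ]] [ 0.6328 -0.0035  0.156 ]
top [268 171]
[[ 66  49  50  49  51  51  50  51  50  49  50]
 [ 78  49  49  50  51  50  52  51  51  50  51]
 [ 80  48  50  51  50  50  50  48  48  49  48]
 [ 78  46  48  49  48  63  57  45  46  44  46]
 [ 79  44  46  47  42   3  37  95  45  43  45]
 [ 79  45  45  57   2  14  22 138  48  41  41]
 [ 79  39  39  68  45  18  24 115  53  42  40]
 [ 78  41  40  50 116  28  27  85  48  47  48]
 [ 78  49  50  51  67  72  71  60  52  53  54]
 [ 79  66  55  56  55  55  53  50  51  52  52]
 [ 79  66  50  50  51  50  48  47  46  45  45]]
top [387 157]
[[ 64  64  63  65  65  66  65  64  62  84  72]
 [ 64  62  63  63  61  60  60  58  58  82  78]
 [ 59  58  59  57  57  56  56  54  57  82  76]
 [ 59  58  5
[... 732 characters left out ...]
  1  14  88  74  67  72]
 [ 73  77  71  75  96   2  25  71 101  76  75]
 [ 87  69  67  77  97  49  41  90 116  80  79]
 [116  97  74  65  84  91  95  98  84  71  69]]
scene [333 154]
[[127 134 142 126 122 129  72  47  29  41  58]
 [123 136 146 126 124 133  81  44  40  22  26]
 [126 142 138 133 123 131  94   9  34   9  49]
 [135 142 128 131 133 136  75  58  57  43  53]
 [123 130 145 132 133  93  51  55  38   0  39]
 [ 90 129 128 127 114   2  18  13  74  26  63]
 [ 72  76  77  93  80  17  36 104 110 116  97]
 [ 83  81  81  86  65  20  19 118 131 128 124]
 [ 87  88  85 103  73  12  18 121  82  91  89]
 [ 86  83  85 107 108  99 101 122  87  88  80]
 [ 82  86  81  87  86  84  85  89  87  85  86]]
```

Both pins stand up through the plate's holes in both views. The plate met the blocks at the expected height and the arm is clear, so I'm handing in.

```bash
python3 -c "
from rig import bot
print(bot.hand_in())"
```

```text
the job is handed in; nothing more can be done
None
```

The job is handed in, with no verdict returned: all four figures stand in their own ring cups, each leaning about 5° or less when last measured before the plate went on, and the guide plate lies on both end blocks with the pins through its holes.

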